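# Wedge the sprung catch open and turn the drilled bracket out of its fixture

### The job

The angle bracket is locked in the drilling fixture by a sprung catch: press the wooden wedge fully home, shoulder against the block, in the channel under the catch arm so that it holds the catch up by itself - firmly, but without ramming it. Then slide the bracket along the plate clear of the catch, without lifting it, and tip it over its corner onto its short leg, so that the drilled leg stands upright on the fixture plate for deburring. Leave the wedge in place and the things around undisturbed.

Things in the scene. Friction and masses are not known exactly. Their poses are not given: they have to be found in the camera images.
- fixture: Fixed drilling fixture (mm here and below): grey anodised plate 310x150x12, top at z 12. Origin on the bench under the middle of the end stop's face; x along the plate to the catch's hinge (about to the robot's right), y across, about away from the robot. Plate: x -215..95, y -75..75; bare at x below -94. Hinge cheeks x 52..88, y -27..27, to z 60.
- wedge_mouth (a point): Near mouth of the wedge channel, middle of its floor: fixture (17, -35, 30). The channel crosses the top of the dark end-stop block (x 0..34, y -35..45) along y: floor z 30, 24 wide (x 5..29), walls 8 high, open at both ends. The wedge goes in here along +y; fully home, its origin is here within 5 mm.
- nest (a point): Middle of the nest, fixture (-45, 0, 12), where the bracket's long leg lies between two side rails 8 high (y -37..-32 and 32..37, x -72..-6). Same axes as the fixture; the bracket leaves along -x.
- catch (a joint): Sprung catch: steel arm 20 wide, 10 thick, at y -10..10 from its hinge pin (fixture x 70, z 49, along y) to its nose at x -38. 0 = closed, arm level at z 44..54; grows (rad) as the nose rises, 0.7 at most. The spring closes it with 0.3 Nm at 0, 0.45 at 0.2, plus 0.1 of weight. With the wedge home it reads about 0.21.
- catch_ball (a point): Lowest point of the ball-ended screw under the catch arm, over the middle of the channel (fixture x 17, y 0): 9 above the channel floor when shut. The wedge runs under it and lifts it; pressing takes about 8 to 20 N on the way, then the shoulder stops it.
- catch_tip (a point): Lowest point of the catch's tooth (12 x 12, fixture x -33..-21), at z 15 when closed, down in the bracket's slot; about z 35 with the wedge home, some 15 clear of the bracket's leg.
- wedge: Hardwood wedge, loose, flat underside down, 0.12 kg. Origin under the middle of its shoulder, x to the thin end. Blade x 0..103, 20 wide (11 at the tip), 20 thick to x 48, then tapering to 5. Red head x -24..0, 30 wide (y), 26 high, gripped from above; its front (the shoulder) stops on the channel walls. Over 100 N on the fixture is ramming.
- bracket: Loose steel angle bracket, 8 thick, 60 wide (y), about 0.4 kg. Origin on the outer corner edge, mid width. Drilled long leg 90 along +x with a slot (x 51..73, 18 wide) and four holes; plain short leg 70 along +z. Starts flat on its long leg in the nest, origin at fixture x -91, axes as the fixture's.
- bracket_top (a point): Middle of the upper end of the bracket's short leg (bracket x 4, z 70). Pulled towards fixture -x low on its inner face the bracket slides, pulled near this end it tips on its corner. Past about 57 degrees it falls by itself onto the short leg; then its own x points up and the short leg lies towards fixture -x.
- vee_block: Bystander: ground steel vee block, 57 x 51 x 34, loose, off the near edge of the plate. Origin under its middle.
- dark_tin: Bystander: open round dark tin, 87 across, 36 high, loose, beyond the far end of the plate from the hinge. Origin under its middle.
- oil_can: Bystander: copper oil can, 64 across, 125 high with its spout, loose, off the near edge of the plate. Origin under its middle.

How it is judged:
By the outcome, as a careful person would: the job done as asked, in the order asked, and still so for the second after the job is handed in, with the robot touching nothing.
It also fails if it takes over 61 s, if anything falls off the work surface, if the arm or the gripper's body presses on something with over 40 N, if the wrist force passes 120 N, or if a joint passes its speed limit or range.

### The arm

A 7-joint arm with a two-finger parallel gripper is mounted at the origin on a cart in front of the work surface, level with it; the furniture and walls round the work are solid. World frame = base frame: x ahead of the robot, y to its left, z up, the work surface at z = 0. Lengths are in m, angles in rad, forces in N, time in s.
With the tool pointing down it reaches from about 0.375 to 0.925 m from the base axis. Payload 3.1 kg.
Tool frame: the origin (TCP) lies at the very end of the fingers, on their centre line; the grasp point (between the pads) lies 19 mm behind it; z points along the fingers, y is the direction in which the jaws open and shut (so a half turn about z gives the same grasp; the last joint's range is limited). The gripper opens to 85 mm and grips with 20 to 120 N. Pads are 22 mm wide; open, the fingers measure 114 mm over their backs; the gripper's body (76 mm by 85 mm) begins 54 mm behind the grasp point. The pads swing forward as they close: fully open they stand 13 mm farther back than shut.
Start: joints at [1.213, 0.383, 0.044, 1.598, -0.018, 1.161, -0.05], TCP at [0.167, -0.628, 0.231] pointing down, gripper open.
Joint ranges: [-2.61, 2.61], [-0.41, 2.15], [-1.48, 1.57], [0, 2.5], [-1.57, 4.71], [0.05, 1.97], [-2.85, 2.85]. Speed limits (rad/s): [2.79, 2.79, 3.14, 3.14, 3.14, 3.14, 3.14].

### API

Orientations are given as a unit quaternion [x, y, z, w].
In Python, from bench import manip gives the robot as it stands. The module is installed in compiled form; this text tells all that it offers.
- The arm moves only by the shell command python3 -m jog 'ROWS' [FORCE]. ROWS is JSON, a list of rows, each an object with "xyz": the shift along the tool's x, y, z as a fraction of full scale, a list of three; "turn": the turn, a rotation vector about the tool's x, y, z as a fraction of full scale, a list of three; "grip": the gripper command: -1 is fully open, 1 is shut, values between are in proportion. In form: [{"xyz": [tx, ty, tz], "turn": [ax, ay, az], "grip": grip}, ...]. A call has 1 to 10 rows; each row is the pose to reach, as a shift and turn from the pose measured when the call began, along the tool's axes at that moment, turning the shorter way round; what a row does not reach only later rows make up. Full scale, the value 1, is 50 cm for a shift and 180 degrees for a turn. A row lasts 1/8 s, in which the tool goes at most 62.5 mm and 10.7 degrees, less where a joint would pass 70% of its speed; a pose out of reach is approached as far as the arm can. A call with a number of a shift or a turn outside -1 to 1 is refused whole. A call with a gripper value outside its range is refused whole. The fingers move at their own pace and stop on an object; FORCE is the grip in N (left out, the last holds). Time passes only in rows, so rows that repeat a pose let the fingers close. It gives the time, the measured TCP pose, the force and the opening at its end, in the units of the state.
- manip.get_obs(): the state, without advancing time (a new reading comes with each control period).
- manip.capture(name): name is "scene" or "top" or "wrist"; returns a dict with "img" (384x512x3 uint8, blue, green, red), "range_z" (384x512 float32, m along the optical axis (not along the pixel's ray), 0 where there is no reading), "camera_matrix" (3x3 intrinsics, pixels), "distortion" ([k1, k2, p1, p2, k3] as OpenCV has them; the pictures are not rectified), "rvec" (rotation vector, rad) and "tvec" (3), from world to camera coordinates, as OpenCV has them; the wrist camera has in their place "hand_eye" (4x4, takes a point from camera to tool coordinates, whose origin is the TCP and whose axes are the flange's). Camera axes: x right, y down, z forward; pixel columns grow to the right and rows downward; lengths in m; the calibration is good to about 2 mm. A picture is of the moment at which its call begins: read the wrist's pose just before it.
- manip.finish_job(): hands the job in, once; it reports no verdict.
Trained networks look in the newest picture that a camera, given by its name, has taken for a name from the list of things; names that differ only in an ending like _2 or _b are one class to them, and where a whole thing is asked for, a point or a joint stands for the part that bears it (a point fixed in the world has none). Each returns a list of dicts, best first, with "score" (0 to 1); they miss things now and then, are a little off and sometimes report something else, mostly with a low value. They report only what shows in the picture. A call takes as long as a camera call.
- manip.outline_of(camera, thing): "region" (384x512 bool, what is visible of it) and "bbox" ([left, top, width, height] in pixels, round what is visible of it).
The state is a dict: "clock": time; "joints": joint angles; "qvel": joint speeds; "tau": joint torques, N m; "eef_pos": TCP position; "orientation": TCP orientation; "force": force on the tool from outside, world axes, zero at the start; "wrist_torque": the same for the moment, N m; "finger_gap": finger opening in m.
Only numpy, scipy, OpenCV 4.12 (cv2) and the standard library are available. Lean on these libraries where they do the work, as an engineer would, in place of code of your own. Each camera call takes 0.05 s, during which the arm holds its last target.

## Working session

There is one attempt and no reset: what is moved stays moved. The work goes in short steps, Python scripts to look and compute and a shell command to move; the robot and the scene stay as the last step left them, time stands still between calls to the robot, and variables do not carry over. Pictures are saved under pics/ and viewed, and the job is handed in when it is done.

```bash
ls; mkdir -p pics; cat > h.py <<'E'
import numpy as np, cv2
from bench import manip
from scipy.spatial.transform import Rotation as R
def cap(n):
    o=manip.get_obs(); c=manip.capture(n)
    if 'hand_eye' in c:
        T=np.eye(4);T[:3,:3]=R.from_quat(o['orientation']).as_matrix();T[:3,3]=o['eef_pos']
        W=T@np.array(c['hand_eye'])
    else:
        V=np.eye(4);V[:3,:3]=cv2.Rodrigues(np.array(c['rvec'],float))[0];V[:3,3]=np.ravel(c['tvec']);W=np.linalg.inv(V)
    c['W']=W
    return c
def cloud(c):
    K=np.array(c['camera_matrix'],float);d=np.array(c['distortion'],float)
    u,v=np.meshgrid(np.arange(512),np.arange(384))
    p=cv2.undistortPoints(np.stack([u,v],-1).reshape(-1,1,2).astype(float),K,d).reshape(384,512,2)
    z=c['range_z'];P=np.dstack([p[...,0]*z,p[...,1]*z,z])
    Wp=P@c['W'][:3,:3].T+c['W'][:3,3]
    Wp[z<=0]=np.nan
    return Wp
def proj(c,pts):
    V=np.linalg.inv(c['W'])
    return cv2.projectPoints(np.atleast_2d(np.array(pts,float)),cv2.Rodrigues(V[:3,:3])[0],V[:3,3],np.array(c['camera_matrix'],float),np.array(c['distortion'],float))[0].reshape(-1,2)
E
python3 - <<'E'
from h import *
o=manip.get_obs();print({k:np.round(v,3) for k,v in o.items()})
for n in ['scene','top']:
    c=cap(n);cv2.imwrite(f'pics/{n}0.png',c['img']);P=cloud(c)
    print(n,c['W'][:3,3].round(3))
    for t in ['fixture','wedge','bracket','catch','vee_block','dark_tin','oil_can']:
        for r in manip.outline_of(n,t)[:2]:
            m=r['region'];print(t,round(r['score'],2),r['bbox'],np.nanmedian(P[m],0).round(3), np.nanpercentile(P[m],95,axis=0).round(3),np.nanpercentile(P[m],5,axis=0).round(3))
E
```

```text
pics
{'clock': np.float64(0.0), 'joints': array([ 1.213,  0.384,  0.044,  1.6  , -0.018,  1.161, -0.05 ]), 'qvel': array([ 0.001,  0.002, -0.002,  0.   , -0.001, -0.001,  0.001]), 'tau': array([-0.0000e+00, -4.3347e+01,  1.0250e+00, -2.4951e+01,  1.1000e-02,
        1.1000e-02,  0.0000e+00]), 'eef_pos': array([ 0.167, -0.627,  0.23 ]), 'orientation': array([ 0.992,  0.13 , -0.   , -0.001]), 'force': array([ 0.084, -0.09 , -0.588]), 'wrist_torque': array([-0.006,  0.026,  0.021]), 'finger_gap': np.float64(0.086)}
scene [-0.167  0.794  0.529]
fixture 0.74 [176.5, 173.3, 109.9, 60.8] [0.611 0.191 0.015] [0.688 0.315 0.056] [0.556 0.029 0.006]
fixture 0.27 [154.7, 212.3, 32.0, 26.5] [0.627 0.382 0.021] [0.66  0.422 0.036] [0.579 0.345 0.005]
bracket 0.62 [214.6, 182.3, 35.0, 22.1] [0.62  0.195 0.041] [0.653 0.199 0.082] [0.599 0.124 0.02 ]
catch 0.63 [235.6, 175.9, 25.2, 22.9] [0.631 0.109 0.056] [0.644 0.143 0.06 ] [0.624 0.046 0.028]
vee_block 0.59 [236.9, 207.7, 22.1, 21.6] [0.499 0.215 0.024] [0.522 0.232 0.036] [0.48  0.182 0.007]
dark_tin 0.64 [153.6, 213.0, 33.9, 25.6] [0.627 0.38
[... 383 characters left out ...]
acket 0.78 [221.2, 147.4, 39.3, 27.7] [0.627 0.167 0.02 ] [0.662 0.198 0.082] [0.602 0.118 0.012]
catch 0.76 [244.7, 150.2, 44.8, 10.3] [0.636 0.092 0.054] [0.647 0.142 0.059] [0.626 0.04  0.051]
catch 0.23 [176.8, 129.0, 121.4, 67.5] [0.627 0.169 0.013] [0.697 0.311 0.054] [0.56  0.029 0.009]
vee_block 0.9 [210.6, 195.5, 27.3, 22.4] [0.506 0.205 0.03 ] [0.526 0.226 0.036] [0.486 0.182 0.018]
dark_tin 0.73 [134.2, 150.8, 33.9, 34.2] [0.619 0.392 0.004] [0.656 0.427 0.036] [ 0.583  0.351 -0.   ]
dark_tin 0.54 [244.2, 150.4, 45.3, 13.1] [0.636 0.087 0.054] [0.65  0.137 0.059] [0.626 0.04  0.049]
oil_can 0.79 [170.0, 200.0, 27.3, 23.7] [0.499 0.3   0.038] [0.526 0.326 0.061] [0.474 0.278 0.009]
```

```bash
python3 - <<'E'
from h import *
c=cap('top');P=cloud(c);np.savez('top0.npz',P=P,img=c['img'])
cv2.imwrite('pics/topz.png',cv2.resize(c['img'][100:260,110:430],None,fx=2.5,fy=2.5,interpolation=cv2.INTER_CUBIC))
# plate mask: z in 8..16mm
m=(abs(P[...,2]-.012)<.004)&(P[...,0]>.5)&(P[...,0]<.75)&(P[...,1]>-.1)&(P[...,1]<.36)
m=cv2.morphologyEx(m.astype(np.uint8),cv2.MORPH_OPEN,np.ones((3,3)))
m2=(P[...,2]>.006)&(P[...,0]>.53)&(P[...,1]<.345)&(P[...,1]>0)
q=P[m2][:,:2].astype(np.float32)*1000
r=cv2.minAreaRect(q);print(r,cv2.boxPoints(r).round(1))
m3=manip.outline_of('top','wedge')[0]['region']
q=P[m3];q=q[q[:,2]>.004];r=cv2.minAreaRect(q[:,:2].astype(np.float32)*1000);print(r,cv2.boxPoints(r).round(1))
m3=manip.outline_of('top','bracket')[0]['region'];q=P[m3];q=q[q[:,2]>.06];print(q.mean(0),q.min(0),q.max(0))
r=cv2.minAreaRect(q[:,:2].astype(np.float32)*1000);print(r)
m3=manip.outline_of('top','catch')[0]['region'];q=P[m3];q=q[(q[:,2]>.047)&(q[:,2]<.056)]
r=cv2.minAreaRect(q[:,:2].astype(np.float32)*1000);print(r)
E
```

```text
((697.0726318359375, 172.567138671875), (331.7544860839844, 345.0263366699219), 0.06107920780777931) [[ 5.310e+02  3.449e+02]
 [ 5.314e+02 -1.000e-01]
 [ 8.631e+02  2.000e-01]
 [ 8.628e+02  3.453e+02]]
((510.3983154296875, -211.33465576171875), (124.94737243652344, 30.005958557128906), 38.08538818359375) [[ 452.  -238.1]
 [ 470.5 -261.7]
 [ 568.8 -184.6]
 [ 550.3 -161. ]]
[0.62513497 0.19489039 0.07978751] [0.59843295 0.1899047  0.06220747] [0.65344057 0.20161669 0.08593535]
((625.84716796875, 195.34400939941406), (55.18669891357422, 7.61424446105957), 6.181085109710693)
((635.8011474609375, 89.09020233154297), (24.01300048828125, 115.7663803100586), 5.397952556610107)
```

View pics/topz.png

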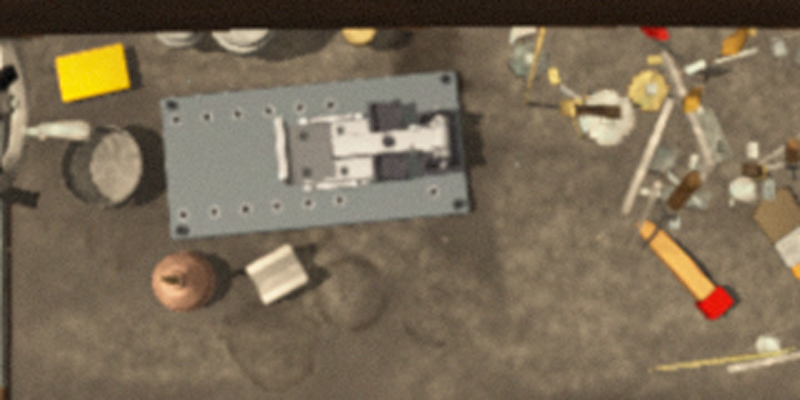

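View pics/scene0.png

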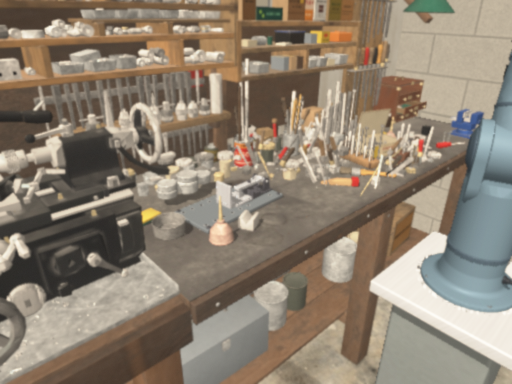

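```bash
python3 - <<'E'
from h import *
d=np.load('top0.npz');P=d['P']
m=((P[...,2]>.007)&(P[...,2]<.1)).astype(np.uint8)
n,l,s,cc=cv2.connectedComponentsWithStats(m)
k=l[172,200] if l[172,200] else l[170,195]
print(k,s[k])
M=(l==k).astype(np.uint8)
M=cv2.morphologyEx(M,cv2.MORPH_OPEN,np.ones((5,5)))
cn=max(cv2.findContours(M,0,2)[0],key=cv2.contourArea)
r=cv2.minAreaRect(cn);print(r)
c=cap('top')
# plate corners via plane z=.012 ray intersection
def ray(uv,z):
    p=cv2.undistortPoints(np.array(uv,float).reshape(-1,1,2),np.array(c['camera_matrix'],float),np.array(c['distortion'],float)).reshape(-1,2)
    dd=np.c_[p,np.ones(len(p))]@c['W'][:3,:3].T;o=c['W'][:3,3]
    return o+dd*((z-o[2])/dd[:,2])[:,None]
q=ray(cn.reshape(-1,2),.012)[:,:2]
r2=cv2.minAreaRect((q*1000).astype(np.float32));print(r2,cv2.boxPoints(r2).round(1))
# depth-point based
z=P[M>0]; pl=z[(z[:,2]<.017)];print(np.median(pl,0))
# fit: rectangle IoU with 310x150
from scipy.optimize import minimize
u,v=np.meshgrid(np.arange(150,320),np.arange(110,220));g=ray(np.c_[u.ravel(),v.ravel()],.012)[:,:2]*1000
lab=M[v.ravel(),u.ravel()]
def cost(p):
    a=p[2]; dxy=g-p[:2]; e=np.c_[-np.cos(a)*0+dxy@[np.sin(a),-np.cos(a)], dxy@[np.cos(a),np.sin(a)]]
    # fixture x dir=(sin a,-cos a), y dir=(cos a,sin a)
    s=1/(1+np.exp(-np.minimum(155-abs(e[:,0]),75-abs(e[:,1]))/1.5))
    return ((s-lab)**2).sum()
best=min((minimize(cost,[627,170,a],method='Nelder-Mead',options=dict(xatol=.001,fatol=.001)) for a in(-.1,0,.1)),key=lambda r:r.fun)
print(best.x,best.fun,len(g))
p=best.x;a=p[2];o=p[:2]+60*np.array([np.sin(a),-np.cos(a)]);print('fixture origin',o,'a',np.degrees(a))
im=c['img'].copy()
F=lambda x,y,z:np.r_[(o+x*np.array([np.sin(a),-np.cos(a)])+y*np.array([np.cos(a),np.sin(a)])),z]/1000
big=cv2.resize(im,None,fx=4,fy=4,interpolation=cv2.INTER_CUBIC)
def box(x0,x1,y0,y1,z,col):
    w=proj(c,[F(x0,y0,z),F(x1,y0,z),F(x1,y1,z),F(x0,y1,z)])*4+1.5
    cv2.polylines(big,[w.astype(int).reshape(-1,1,2)],1,col,1)
box(-215,95,-75,75,12,(0,0,255));box(0,34,-35,45,38,(0,255,0));box(5,29,-35,45,30,(0,255,255));box(-38,70,-10,10,54,(255,0,0));box(52,88,-27,27,60,(255,0,255));box(-91,-83,-30,30,82,(255,255,0))
cv2.imwrite('pics/fit.png',big[480:880,640:1280])
np.save('fix.npy',np.r_[o/1000,a])
E
```

```text
19 [ 174  129  124   67 6711]
((235.33609008789062, 161.69671630859375), (56.675376892089844, 120.0503921508789), 84.80557250976562)
((628.996337890625, 169.82350158691406), (147.96502685546875, 311.5205383300781), 4.517480850219727) [[543.  319.3]
 [567.5   8.7]
 [715.   20.4]
 [690.5 330.9]]
[0.61602209 0.20864509 0.01224924]
[6.28899072e+02 1.69931934e+02 8.13127284e-02] 223.67332787916396 18700
fixture origin [633.77246153 110.13017721] a 4.6588761592372805
```

View pics/fit.png

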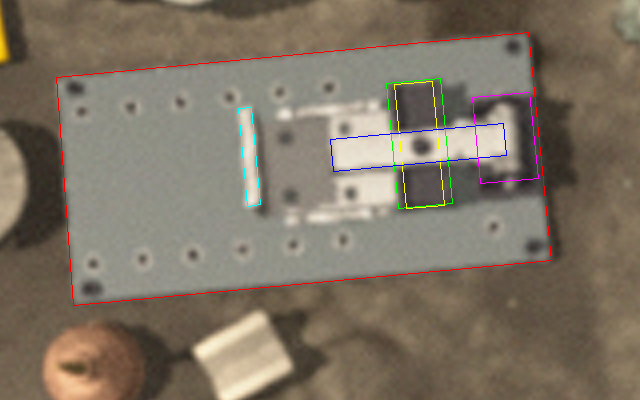

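```bash
cat >> h.py <<'E'
def goal(xyz,ang=None,tilt=None):
    """fractions for TCP target xyz with tool down & tool x at world angle ang (deg); or full R"""
    o=manip.get_obs();Rc=R.from_quat(o['orientation'])
    s=Rc.inv().apply(np.array(xyz)-o['eef_pos'])/.5
    t=np.zeros(3)
    if ang is not None:
        b=np.radians(ang);G=R.from_matrix(np.array([[np.cos(b),np.sin(b),0],[np.sin(b),-np.cos(b),0],[0,0,-1]]))
        if tilt is not None: G=G*R.from_rotvec(np.radians(tilt))
        t=(Rc.inv()*G).as_rotvec()/np.pi
    print('xyz',s.round(4),'turn',t.round(4));return s,t
def F(x,y,z):
    f=np.load('fix.npy');a=f[2]
    return np.r_[f[:2]+(x*np.array([np.sin(a),-np.cos(a)])+y*np.array([np.cos(a),np.sin(a)]))/1000,z/1000]
def st():
    o=manip.get_obs();f=np.load('fix.npy');a=f[2];d=(o['eef_pos'][:2]-f[:2])*1000
    Rm=R.from_quat(o['orientation']).as_matrix()
    print('t',round(float(o['clock']),2),'eef',np.round(o['eef_pos'],4),'fix',np.round([d@[np.sin(a),-np.cos(a)],d@[np.cos(a),np.sin(a)],o['eef_pos'][2]*1000],1),'toolx ang',np.degrees(np.arctan2(Rm[1,0],Rm[0,0])).round(2),'z',Rm[:,2].round(3),'F',np.round(o['force'],1),'M',np.round(o['wrist_torque'],2),'gap',round(float(o['finger_gap']),4),'j7',np.round(o['joints'],2))
E
python3 - <<'E'
from h import *
goal([.469,-.244,.16],38.1)
goal([.469,-.244,.24],38.1)
E
```

```text
xyz [ 0.7811 -0.5873  0.1426] turn [-0.    -0.    -0.129]
xyz [ 0.7811 -0.5873 -0.0174] turn [-0.    -0.    -0.129]
```

```bash
python3 -m jog '[{"xyz":[0.2,-0.15,0],"turn":[0,0,-0.03],"grip":-1},{"xyz":[0.45,-0.34,0],"turn":[0,0,-0.08],"grip":-1},{"xyz":[0.781,-0.587,0.1],"turn":[0,0,-0.129],"grip":-1},{"xyz":[0.781,-0.587,0.1],"turn":[0,0,-0.129],"grip":-1},{"xyz":[0.781,-0.587,0.1],"turn":[0,0,-0.129],"grip":-1},{"xyz":[0.781,-0.587,0.1],"turn":[0,0,-0.129],"grip":-1},{"xyz":[0.781,-0.587,0.1],"turn":[0,0,-0.129],"grip":-1},{"xyz":[0.781,-0.587,0.1],"turn":[0,0,-0.129],"grip":-1},{"xyz":[0.781,-0.587,0.1],"turn":[0,0,-0.129],"grip":-1},{"xyz":[0.781,-0.587,0.1],"turn":[0,0,-0.129],"grip":-1}]' 60
python3 - <<'E'
from h import *
st()
c=cap('wrist');P=cloud(c);im=c['img'];cv2.imwrite('pics/w1.png',im)
for r in manip.outline_of('wrist','wedge')[:1]:
    m=r['region'];print(r['score'],r['bbox'])
    q=P[m];q=q[~np.isnan(q[:,0])&(q[:,2]>.003)];rr=cv2.minAreaRect(q[:,:2].astype(np.float32)*1000);print(rr,cv2.boxPoints(rr).round(1),np.nanpercentile(q[:,2],[1,50,99]))
    hsv=cv2.cvtColor(im,cv2.COLOR_BGR2HSV);red=((hsv[...,0]<5)|(hsv[...,0]>174))&(hsv[...,1]>150)&cv2.dilate(m.astype(np.uint8),np.ones((9,9))).astype(bool)
    q=P[red];q=q[~np.isnan(q[:,0])&(abs(q[:,2]-.026)<.004)];rr=cv2.minAreaRect(q[:,:2].astype(np.float32)*1000);print('head',rr,cv2.boxPoints(rr).round(1),len(q),np.median(q,0))
goal([.469,-.244,.005],38.1)
E
```

```text
clock: 2.3
eef_pos: [0.4688, -0.2446, 0.1813]
orientation: [0.945, 0.327, -0.0, 0.0]
force: [-0.6, -0.7, 0.6]
finger_gap: 0.0856
t 2.3 eef [ 0.4688 -0.2446  0.1813] fix [ 340.2 -193.3  181.3] toolx ang 38.13 z [-0.    -0.001 -1.   ] F [-0.6 -0.7  0.6] M [-0.03  0.02  0.02] gap 0.0856 j7 [ 0.68  0.23 -0.31  1.92  0.08  1.   -0.57]
0.68 [241.4, 50.6, 37.0, 142.0]
((508.59515380859375, -215.97059631347656), (126.70791625976562, 29.650333404541016), 38.701332092285156) [[ 449.9 -244. ]
 [ 468.4 -267.2]
 [ 567.3 -187.9]
 [ 548.8 -164.8]] [0.00644123 0.02056959 0.02807562]
head ((468.9022216796875, -247.97560119628906), (23.063879013061523, 29.2945613861084), 40.91594314575195) [[ 450.6 -244.5]
 [ 469.8 -266.6]
 [ 487.2 -251.5]
 [ 468.  -229.4]] 761 [ 0.46920597 -0.24794684  0.02678089]
xyz [ 0.0045 -0.0023  0.3528] turn [ 0.0002  0.0003 -0.001 ]
```

View pics/w1.png

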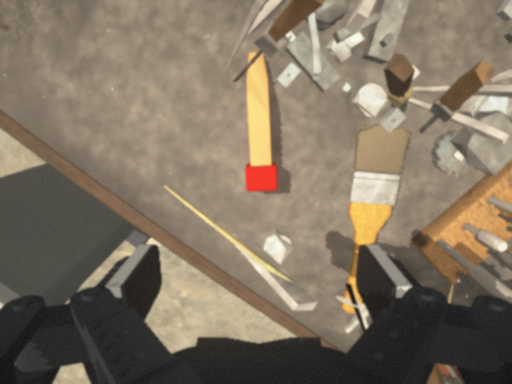

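```bash
python3 - <<'E'
from h import *
goal([.4673,-.2492,.006],38.8)
E
```

```text
xyz [-0.0046  0.0038  0.3508] turn [ 0.0001  0.0003 -0.0048]
```

```bash
python3 -m jog '[{"xyz":[-0.0046,0.0038,0.05],"turn":[0,0,-0.005],"grip":-1},{"xyz":[-0.0046,0.0038,0.15],"turn":[0,0,-0.005],"grip":-1},{"xyz":[-0.0046,0.0038,0.25],"turn":[0,0,-0.005],"grip":-1},{"xyz":[-0.0046,0.0038,0.32],"turn":[0,0,-0.005],"grip":-1},{"xyz":[-0.0046,0.0038,0.351],"turn":[0,0,-0.005],"grip":-1},{"xyz":[-0.0046,0.0038,0.351],"turn":[0,0,-0.005],"grip":-1},{"xyz":[-0.0046,0.0038,0.351],"turn":[0,0,-0.005],"grip":-1}]' 60
python3 - <<'E'
from h import *
st()
E
python3 -m jog '[{"xyz":[0,0,0],"turn":[0,0,0],"grip":1},{"xyz":[0,0,0],"turn":[0,0,0],"grip":1},{"xyz":[0,0,0],"turn":[0,0,0],"grip":1},{"xyz":[0,0,0],"turn":[0,0,0],"grip":1},{"xyz":[0,0,0],"turn":[0,0,0],"grip":1},{"xyz":[0,0,0],"turn":[0,0,0],"grip":1}]' 60
python3 - <<'E'
from h import *
st()
E
```

```text
clock: 3.28
eef_pos: [0.4686, -0.2503, 0.0075]
orientation: [0.943, 0.332, 0.001, 0.002]
force: [0.1, -0.1, -0.2]
finger_gap: 0.0856
t 3.27 eef [ 0.4686 -0.2503  0.0075] fix [ 345.9 -193.9    7.5] toolx ang 38.78 z [ 0.002 -0.003 -1.   ] F [ 0.1 -0.1 -0.2] M [0.   0.01 0.02] gap 0.0856 j7 [ 0.64  0.49 -0.26  2.01  0.2   0.66 -0.65]
clock: 4.03
eef_pos: [0.4693, -0.2506, 0.0084]
orientation: [0.943, 0.332, 0.001, 0.002]
force: [-0.8, 0.0, 6.3]
finger_gap: 0.0285
t 4.03 eef [ 0.4693 -0.2506  0.0084] fix [ 346.1 -193.2    8.4] toolx ang 38.79 z [ 0.003 -0.003 -1.   ] F [-0.8  0.   6.3] M [0.14 0.28 0.03] gap 0.0285 j7 [ 0.64  0.49 -0.26  2.01  0.2   0.66 -0.65]
```

```bash
python3 -m jog '[{"xyz":[0,0,-0.02],"turn":[0,0,0],"grip":1},{"xyz":[0,0,-0.06],"turn":[0,0,0],"grip":1},{"xyz":[0,0,-0.14],"turn":[0,0,0],"grip":1},{"xyz":[0,0,-0.24],"turn":[0,0,0],"grip":1},{"xyz":[0,0,-0.24],"turn":[0,0,0],"grip":1},{"xyz":[0,0,-0.24],"turn":[0,0,0],"grip":1}]' 70
python3 - <<'E'
from h import *
st()
c=cap('wrist');P=cloud(c);im=c['img'];cv2.imwrite('pics/w2.png',im)
f=np.load('fix.npy');a=np.degrees(f[2])
print(F(17,-35-13-110,60)); goal(F(17,-35-13-110,100),a)
E
```

```text
clock: 4.78
eef_pos: [0.4681, -0.2499, 0.128]
orientation: [0.943, 0.332, 0.001, 0.002]
force: [-0.4, 0.4, -0.8]
finger_gap: 0.0284
t 4.78 eef [ 0.4681 -0.2499  0.128 ] fix [ 345.4 -194.4  128. ] toolx ang 38.78 z [ 0.002 -0.003 -1.   ] F [-0.4  0.4 -0.8] M [-0.02  0.06 -0.04] gap 0.0284 j7 [ 0.68  0.3  -0.31  1.96  0.12  0.89 -0.58]
[0.4776753  0.08035309 0.06      ]
xyz [ 0.4294 -0.5016  0.0529] turn [6.000e-04 1.000e-04 1.896e-01]
```

View pics/w2.png

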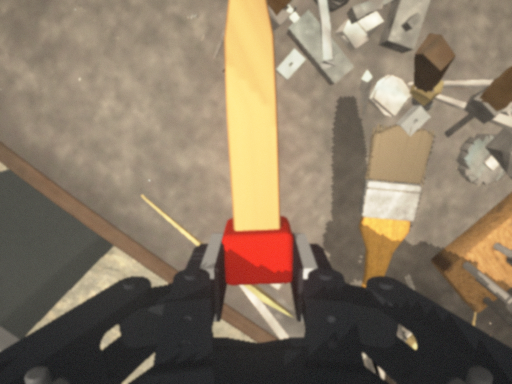

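```bash
cat > wm.py <<'E'
from h import *
def wedge_in_tool(save=None):
    c=cap('wrist');im=c['img']
    o=manip.get_obs();T=np.eye(4);T[:3,:3]=R.from_quat(o['orientation']).as_matrix();T[:3,3]=o['eef_pos']
    P=cloud(c);Q=(P-T[:3,3])@T[:3,:3]*1000  # tool coords mm
    if save: cv2.imwrite(save,im)
    hsv=cv2.cvtColor(im,cv2.COLOR_BGR2HSV)
    near=(abs(Q[...,1])<25)&(Q[...,2]<30)&(Q[...,0]>-30)&(Q[...,0]<140)
    wood=near&(hsv[...,0]>8)&(hsv[...,0]<28)&(hsv[...,1]>70)
    red=near&((hsv[...,0]<6)|(hsv[...,0]>172))&(hsv[...,1]>130)
    q=Q[red];top=q[q[:,2]<np.nanpercentile(q[:,2],30)+3]
    print('head top z',np.nanmedian(top[:,2]),'x',np.nanpercentile(top[:,0],[1,99]),'y',np.nanpercentile(top[:,1],[1,99]))
    w=Q[wood]
    for x0 in range(0,120,10):
        s=w[(w[:,0]>=x0)&(w[:,0]<x0+10)]
        if len(s)>20: print(x0+5,len(s),'y',np.percentile(s[:,1],[2,98]).round(1),'mid',np.percentile(s[:,1],[2,98]).mean().round(1),'ztop',np.median(s[:,2]).round(1))
    return c,Q
E
python3 - <<'E'
from wm import *
wedge_in_tool()
E
```

```text
head top z -18.672525345774456 x [-8.87721995 13.399565  ] y [-14.05637327  14.51971025]
5 34 y [-24.5  14.7] mid -4.9 ztop -36.7
15 756 y [-10.4   9.4] mid -0.5 ztop -12.8
25 1094 y [-10.3   8.8] mid -0.8 ztop -12.8
35 1168 y [-10.9   8.3] mid -1.3 ztop -12.7
45 1245 y [-11.2   7.8] mid -1.7 ztop -12.7
55 1305 y [-11.7   7.6] mid -2.1 ztop -12.6
65 1343 y [-12.    7.1] mid -2.4 ztop -11.6
75 1328 y [-12.6   6.8] mid -2.9 ztop -8.9
85 1277 y [-13.2   6.1] mid -3.6 ztop -6.2
95 1159 y [-12.6   5.3] mid -3.7 ztop -3.4
105 637 y [-11.9  11.2] mid -0.3 ztop -1.0
115 143 y [ 4.5 14.1] mid 9.3 ztop 24.1
```

```bash
python3 -m jog '[{"xyz":[0.05,-0.06,0],"turn":[0,0,0.02],"grip":1},{"xyz":[0.11,-0.13,0],"turn":[0,0,0.05],"grip":1},{"xyz":[0.18,-0.21,0],"turn":[0,0,0.08],"grip":1},{"xyz":[0.26,-0.3,0],"turn":[0,0,0.12],"grip":1},{"xyz":[0.34,-0.4,0],"turn":[0,0,0.16],"grip":1},{"xyz":[0.4,-0.47,0.02],"turn":[0,0,0.18],"grip":1},{"xyz":[0.429,-0.5016,0.053],"turn":[0,0,0.1896],"grip":1},{"xyz":[0.429,-0.5016,0.053],"turn":[0,0,0.1896],"grip":1},{"xyz":[0.429,-0.5016,0.053],"turn":[0,0,0.1896],"grip":1},{"xyz":[0.429,-0.5016,0.053],"turn":[0,0,0.1896],"grip":1}]' 70
python3 - <<'E'
from wm import *
st();wedge_in_tool('pics/w3.png')
E
```

```text
clock: 6.12
eef_pos: [0.4775, 0.0784, 0.0997]
orientation: [0.999, 0.039, -0.0, 0.001]
force: [-0.0, -0.5, -1.5]
finger_gap: 0.0285
t 6.12 eef [0.4775 0.0784 0.0997] fix [  18.9 -158.3   99.7] toolx ang 4.49 z [-0.    -0.002 -1.   ] F [-0.  -0.5 -1.5] M [-0.02  0.01  0.02] gap 0.0285 j7 [ 0.14  0.28 -0.43  2.08  0.16  0.82 -1.88]
head top z -18.11767839383569 x [-9.01023303 13.5168431 ] y [-12.97174733  15.58928945]
5 121 y [-24.5  16.1] mid -4.2 ztop -73.3
15 759 y [-9.9 10.4] mid 0.3 ztop -12.2
25 1103 y [-9.2  9.9] mid 0.4 ztop -12.2
35 1177 y [-9.6  9.5] mid -0.0 ztop -12.2
45 1224 y [-10.1   9.2] mid -0.5 ztop -12.1
55 1304 y [-10.5   8.7] mid -0.9 ztop -12.1
65 1370 y [-10.9   8.3] mid -1.3 ztop -11.1
75 1323 y [-11.4   7.8] mid -1.8 ztop -8.3
85 1268 y [-11.8   7.1] mid -2.4 ztop -5.6
95 1161 y [-11.4   6.4] mid -2.5 ztop -2.8
105 598 y [-10.8   4.8] mid -3.0 ztop -0.5
```

View pics/w3.png

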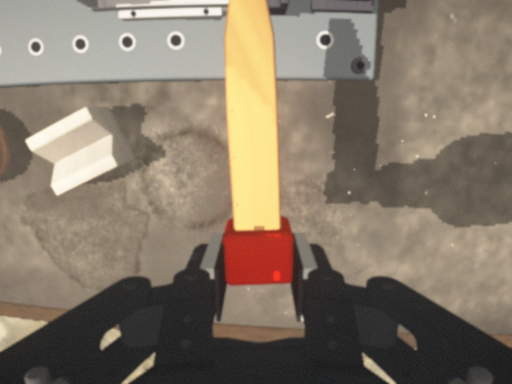

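```bash
python3 - <<'E'
from wm import *
c=cap('top');im=c['img'];P=cloud(c)
cv2.imwrite('pics/t3.png',cv2.resize(im[140:240,210:330],None,fx=6,fy=6,interpolation=cv2.INTER_CUBIC))
hsv=cv2.cvtColor(im,cv2.COLOR_BGR2HSV)
r=manip.outline_of('top','wedge')
for x in r[:2]: print(x['score'],x['bbox'])
f=np.load('fix.npy');a=f[2]
m=(hsv[...,0]>8)&(hsv[...,0]<28)&(hsv[...,1]>70)&(P[...,2]>.08)&(P[...,2]<.14)
q=P[m][:,:2]*1000-f[:2]*1000
e=np.c_[q@[np.sin(a),-np.cos(a)],q@[np.cos(a),np.sin(a)]]
e=e[(abs(e[:,0]-17)<25)&(e[:,1]>-150)&(e[:,1]<-30)];print(len(e))
for y in range(-150,-30,10):
    s=e[(e[:,1]>=y)&(e[:,1]<y+10)]
    if len(s)>3: print(y+5,len(s),s[:,0].min().round(1),s[:,0].max().round(1),s[:,0].mean().round(1))
E
```

```text
0.48 [257.9, 167.9, 14.4, 30.5]
211
-105 15 5.4 24.8 13.1
-95 35 4.4 23.3 14.4
-85 35 4.6 24.1 14.2
-75 36 3.9 22.8 13.6
-65 34 4.1 23.1 12.9
-55 30 5.2 21.7 12.7
-45 25 6.1 20.2 12.7
```

View pics/t3.png

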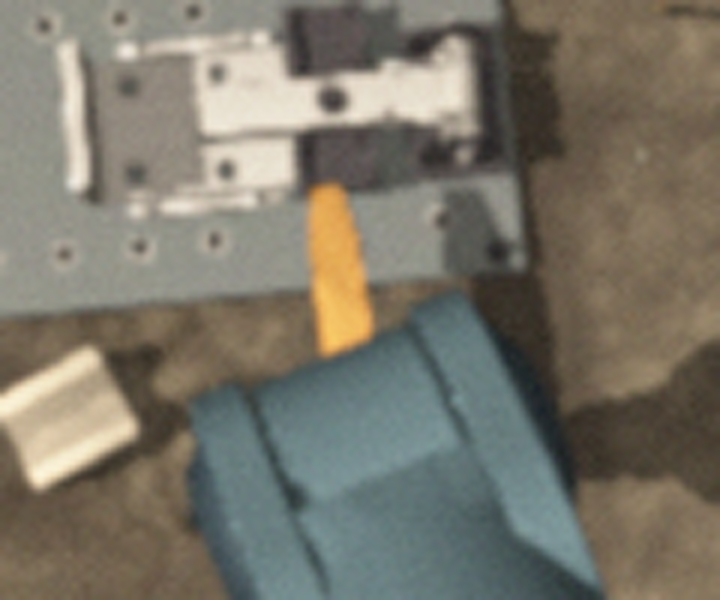

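```bash
python3 - <<'E'
from wm import *
c,Q=wedge_in_tool()
im=c['img'];P=cloud(c)
f=np.load('fix.npy')
pts={'corner':F(95,-75,12),'edge':F(0,-75,12),'rail end':F(-6,-37,20),'railL':F(-72,-37,20),'blkL':F(0,-35,38),'blkR':F(34,-35,38),'hinge':F(52,-27,60),'chL':F(5,-35,38),'chR':F(29,-35,38)}
big=cv2.resize(im,None,fx=3,fy=3,interpolation=cv2.INTER_CUBIC)
for k,p in pts.items():
    u=proj(c,p)[0];print(k,u.round(1));cv2.drawMarker(big,tuple((u*3+1).astype(int)),(0,0,255),0,16,1)
cv2.imwrite('pics/w4.png',big[0:320,250:1250])
cv2.imwrite('pics/w4.png',cv2.resize(big[0:320,250:1250],(800,256)))
E
```

```text
head top z -18.26575258825397 x [-8.95524443 13.62865501] y [-12.89131033  15.66313062]
5 104 y [-24.9  16.4] mid -4.2 ztop -73.6
15 744 y [-10.   10.5] mid 0.2 ztop -12.4
25 1105 y [-9.2 10. ] mid 0.4 ztop -12.4
35 1169 y [-9.5  9.6] mid 0.1 ztop -12.3
45 1236 y [-10.    9.2] mid -0.4 ztop -12.3
55 1318 y [-10.5   8.8] mid -0.9 ztop -12.2
65 1329 y [-10.9   8.3] mid -1.3 ztop -11.3
75 1330 y [-11.3   7.9] mid -1.7 ztop -8.6
85 1280 y [-11.8   7.2] mid -2.3 ztop -5.7
95 1159 y [-11.4   6.4] mid -2.5 ztop -3.0
105 609 y [-10.7   4.9] mid -2.9 ztop -0.7
corner [369.9  77.7]
edge [228.9  77. ]
rail end [217.1  13.5]
railL [114.   16.9]
blkL [223.8   1.5]
blkR [283.3   1.3]
hinge [322.1 -27.5]
chL [232.5   1.4]
chR [274.6   1.2]
```

View pics/w4.png

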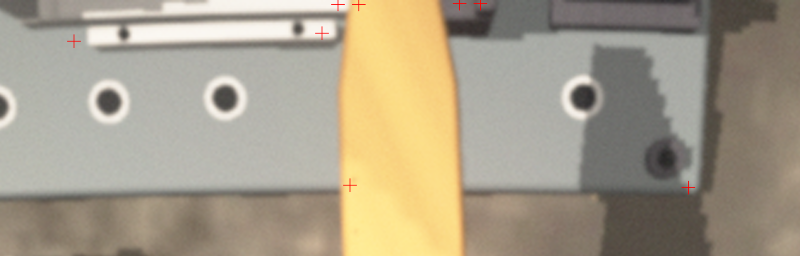

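```bash
python3 - <<'E'
from wm import *
c=cap('wrist');im=c['img'];o=manip.get_obs()
K=np.array(c['camera_matrix'],float);D=np.array(c['distortion'],float)
def ray(uv,z):
    p=cv2.undistortPoints(np.array(uv,float).reshape(-1,1,2),K,D).reshape(-1,2)
    dd=np.c_[p,np.ones(len(p))]@c['W'][:3,:3].T;o=c['W'][:3,3]
    return o+dd*((z-o[2])/dd[:,2])[:,None]
g=cv2.GaussianBlur(cv2.cvtColor(im,cv2.COLOR_BGR2GRAY),(0,0),1).astype(float)
b=cv2.GaussianBlur(im,(0,0),1).astype(float)
f=np.load('fix.npy');a=f[2]
def tofix(w):
    d=(w[:,:2]-f[:2])*1000;return np.c_[d@[np.sin(a),-np.cos(a)],d@[np.cos(a),np.sin(a)]]
# near edge: bluish-ness drop
s=b[...,0]-b[...,2]
uv=[]
for u in list(range(20,215,4))+list(range(290,318,3)):
    col=s[65:100,u];d=np.diff(col);k=d.argmin();uv.append([u,65+k+.5])
e=tofix(ray(uv,.012));
p=np.polyfit(e[:,0],e[:,1],1);r=e[:,1]-np.polyval(p,e[:,0]);ok=abs(r-np.median(r))<1.5
p=np.polyfit(e[ok,0],e[ok,1],1);print('edge y = ',p,ok.sum(),len(ok),'at x=17:',np.polyval(p,17), 'angle',np.degrees(p[0]))
for v in (30,40,50):
    print(v,[ (u,s[v,u].round(0)) for u in range(360,392,3)])
E
```

```text
edge y =  [-1.15149609e-03 -7.70907364e+01] 59 59 at x=17: -77.11031186562495 angle -0.06597586583501931
30 [(360, np.float64(-4.0)), (363, np.float64(-5.0)), (366, np.float64(-4.0)), (369, np.float64(-4.0)), (372, np.float64(-4.0)), (375, np.float64(-4.0)), (378, np.float64(-8.0)), (381, np.float64(-14.0)), (384, np.float64(-21.0)), (387, np.float64(-26.0)), (390, np.float64(-27.0))]
40 [(360, np.float64(-4.0)), (363, np.float64(-3.0)), (366, np.float64(-3.0)), (369, np.float64(-5.0)), (372, np.float64(-4.0)), (375, np.float64(-5.0)), (378, np.float64(-11.0)), (381, np.float64(-19.0)), (384, np.float64(-26.0)), (387, np.float64(-26.0)), (390, np.float64(-25.0))]
50 [(360, np.float64(-2.0)), (363, np.float64(-3.0)), (366, np.float64(-4.0)), (369, np.float64(-5.0)), (372, np.float64(-4.0)), (375, np.float64(-5.0)), (378, np.float64(-12.0)), (381, np.float64(-17.0)), (384, np.float64(-23.0)), (387, np.float64(-28.0)), (390, np.float64(-28.0))]
```

```bash
python3 - <<'E'
from wm import *
f=np.load('fix.npy');np.save('fix_top.npy',f);a=f[2]
f[:2]+=(4.0*np.array([np.sin(a),-np.cos(a)])-1.5*np.array([np.cos(a),np.sin(a)]))/1000
np.save('fix.npy',f);st()
c=cap('wrist');P=cloud(c);print('plate z',np.nanmedian(P[50:70,40:210,2]))
goal(F(15.6,-160,41),2.3)
E
```

```text
t 6.38 eef [0.4775 0.0797 0.0999] fix [  13.7 -156.7   99.9] toolx ang 4.59 z [ 0.    -0.002 -1.   ] F [-0.1 -0.3 -1.2] M [ 0.04  0.04 -0.01] gap 0.0287 j7 [ 0.14  0.28 -0.43  2.08  0.16  0.82 -1.88]
plate z 0.0128805046201097
xyz [-0.0066  0.004   0.1178] turn [ 0.0005 -0.0001  0.0128]
```

```bash
python3 -m jog '[{"xyz":[-0.0066,0.004,0.03],"turn":[0,0,0.0128],"grip":1},{"xyz":[-0.0066,0.004,0.08],"turn":[0,0,0.0128],"grip":1},{"xyz":[-0.0066,0.004,0.1178],"turn":[0,0,0.0128],"grip":1},{"xyz":[-0.0066,0.004,0.1178],"turn":[0,0,0.0128],"grip":1},{"xyz":[-0.0066,0.004,0.1178],"turn":[0,0,0.0128],"grip":1}]' 70
python3 - <<'E'
from wm import *
st()
c,Q=wedge_in_tool();im=c['img']
big=cv2.resize(im,None,fx=3,fy=3,interpolation=cv2.INTER_CUBIC)
for p in [F(95,-75,12),F(-6,-37,20),F(0,-35,38),F(34,-35,38),F(5,-35,38),F(29,-35,38),F(52,-27,60),F(5,-35,30),F(29,-35,30)]:
    u=proj(c,p)[0];cv2.drawMarker(big,tuple((u*3+1).astype(int)),(0,0,255),0,16,1)
cv2.imwrite('pics/w5.png',big[0:500,400:1200])
o=manip.get_obs();Rm=R.from_quat(o['orientation']).as_matrix()
big=cap('top');im=big['img'];cv2.imwrite('pics/t5.png',cv2.resize(im[140:220,210:310],None,fx=8,fy=7.5,interpolation=cv2.INTER_CUBIC))
E
```

```text
clock: 7.05
eef_pos: [0.475, 0.0777, 0.0417]
orientation: [1.0, 0.02, 0.001, 0.001]
force: [-0.0, -0.7, -1.6]
finger_gap: 0.0284
t 7.05 eef [0.475  0.0777 0.0417] fix [  15.5 -159.3   41.7] toolx ang 2.3 z [ 0.002 -0.001 -1.   ] F [-0.  -0.7 -1.6] M [-0.02  0.03 -0.  ] gap 0.0284 j7 [ 0.11  0.37 -0.4   2.11  0.23  0.69 -1.97]
head top z -17.990873651623318 x [-9.17538858 13.36227634] y [-13.06432236  15.49881573]
5 34 y [-24.6  16.1] mid -4.3 ztop -29.1
15 754 y [-9.6 10.2] mid 0.3 ztop -12.0
25 1103 y [-9.4  9.8] mid 0.2 ztop -12.1
35 1177 y [-9.7  9.3] mid -0.2 ztop -12.0
45 1241 y [-10.2   9. ] mid -0.6 ztop -12.0
55 1322 y [-10.7   8.6] mid -1.1 ztop -11.9
65 1332 y [-11.1   8.1] mid -1.5 ztop -10.8
75 1334 y [-11.5   7.8] mid -1.9 ztop -8.1
85 1281 y [-12.    7.3] mid -2.3 ztop -5.4
95 1174 y [-11.6   6.6] mid -2.5 ztop -2.6
105 610 y [-11.2   6.2] mid -2.5 ztop -0.3
```

View pics/w5.png

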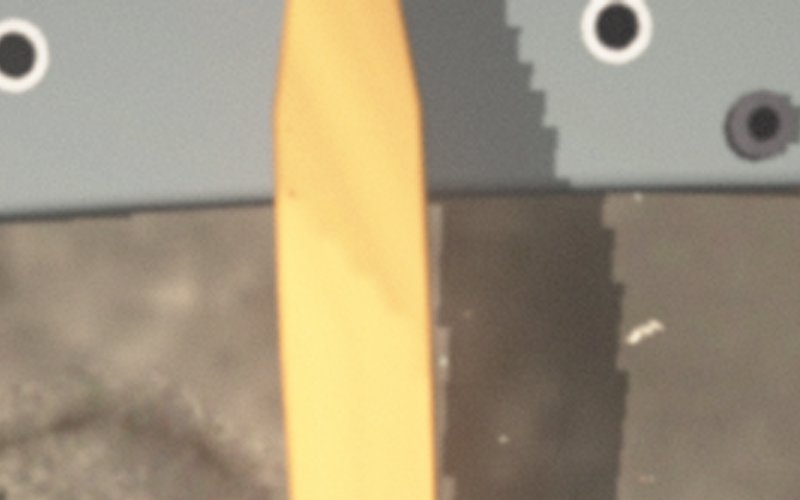

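View pics/t5.png

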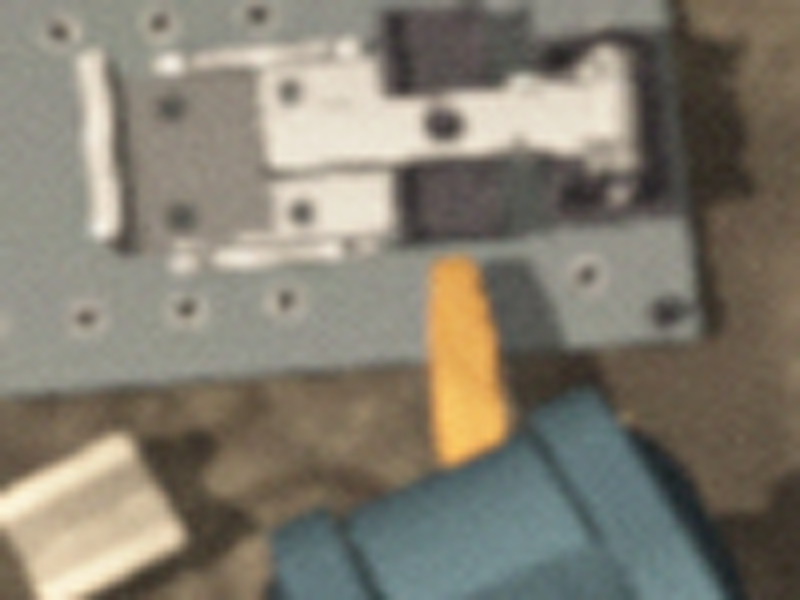

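```bash
cat > tl.py <<'E'
from wm import *
c=cap('top');im=c['img'];P=cloud(c)
hsv=cv2.cvtColor(im,cv2.COLOR_BGR2HSV)
f=np.load('fix_top.npy');a=f[2]
m=(hsv[...,0]>8)&(hsv[...,0]<28)&(hsv[...,1]>70)&(P[...,2]>.02)&(P[...,2]<.14)
q=P[m][:,:2]*1000-f[:2]*1000
e=np.c_[q@[np.sin(a),-np.cos(a)],q@[np.cos(a),np.sin(a)]]
k=(abs(e[:,0]-17)<25)&(e[:,1]>-150)&(e[:,1]<40);e=e[k];z=P[m][k][:,2]
for y in range(-150,40,10):
    g=(e[:,1]>=y)&(e[:,1]<y+10);s=e[g]
    if len(s)>3: print(y+5,len(s),s[:,0].min().round(1),s[:,0].max().round(1),s[:,0].mean().round(1),np.median(z[g]).round(4))
E
python3 tl.py; python3 - <<'E'
from h import *
goal(F(15.6,-140,40.5),2.2);goal(F(15.6,-120,40.5),2.2);
E
```

```text
-105 27 7.6 25.7 15.1 0.053
-95 32 8.7 26.6 17.6 0.054
-85 34 7.7 27.6 18.0 0.0508
-75 32 8.1 26.2 17.1 0.048
-65 30 9.0 26.9 18.1 0.0449
-55 26 9.8 25.5 17.6 0.0426
-45 18 10.7 23.7 17.0 0.0394
xyz [ 0.038  -0.0013  0.0031] turn [ 0.0004 -0.0008  0.0006]
xyz [ 0.078  -0.003   0.0032] turn [ 0.0004 -0.0008  0.0006]
```

```bash
python3 -m jog '[{"xyz":[0.015,-0.0005,0.002],"turn":[0,0,0],"grip":1},{"xyz":[0.03,-0.001,0.002],"turn":[0,0,0],"grip":1},{"xyz":[0.045,-0.0016,0.002],"turn":[0,0,0],"grip":1},{"xyz":[0.06,-0.0023,0.002],"turn":[0,0,0],"grip":1},{"xyz":[0.07,-0.0027,0.002],"turn":[0,0,0],"grip":1},{"xyz":[0.07,-0.0027,0.002],"turn":[0,0,0],"grip":1}]' 70
python3 - <<'E'
from wm import *
st()
c,Q=wedge_in_tool('pics/w6.png')
E
python3 tl.py
```

```text
clock: 7.95
eef_pos: [0.5108, 0.0805, 0.0411]
orientation: [1.0, 0.02, 0.001, 0.001]
force: [-0.1, 0.2, -1.1]
finger_gap: 0.0284
t 7.95 eef [0.5108 0.0805 0.0411] fix [  15.5 -123.5   41.1] toolx ang 2.29 z [ 0.003 -0.001 -1.   ] F [-0.1  0.2 -1.1] M [ 0.04  0.1  -0.02] gap 0.0284 j7 [ 0.1   0.43 -0.38  2.03  0.24  0.72 -1.97]
head top z -18.369274274761835 x [-8.34973693 14.11359935] y [-13.1561918   15.41350112]
5 35 y [-14.3  16.2] mid 0.9 ztop -28.9
15 670 y [-10.4  10.2] mid -0.1 ztop -12.5
25 1092 y [-9.5  9.7] mid 0.1 ztop -12.4
35 1169 y [-9.7  9.4] mid -0.2 ztop -12.5
45 1235 y [-10.3   9. ] mid -0.7 ztop -12.3
55 1304 y [-10.8   8.8] mid -1.0 ztop -12.3
65 1377 y [-11.2   8.1] mid -1.6 ztop -11.5
75 1341 y [-11.6   7.7] mid -2.0 ztop -8.7
85 1306 y [-12.1   7.3] mid -2.4 ztop -6.0
95 1243 y [-13.7   7.5] mid -3.1 ztop -3.2
105 735 y [-12.8   5.7] mid -3.5 ztop -0.8
-55 24 7.7 25.6 15.8 0.0508
-45 32 8.2 26.5 17.4 0.0486
-35 34 4.6 27.6 17.2 0.0457
-25 38 5.1 28.4 16.2 0.0415
-15 29 6.1 26.8 15.9 0.0387
-5 9 6.8 24.7 15.1 0.0334
```

View pics/w6.png

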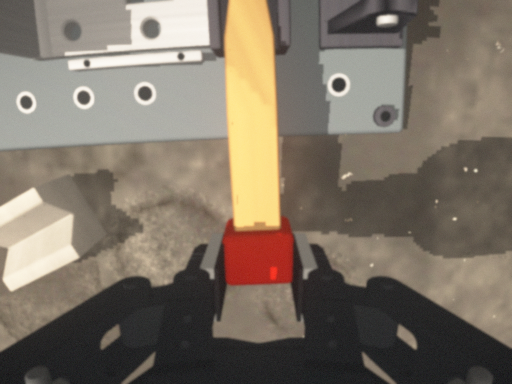

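```bash
python3 -m jog '[{"xyz":[0,0,0.003],"turn":[0,0,0],"grip":1},{"xyz":[0,0,0.005],"turn":[0,0,0],"grip":1},{"xyz":[0,0,0.005],"turn":[0,0,0],"grip":1}]' 80
python3 - <<'E'
from wm import *
st()
E
```

```text
clock: 8.43
eef_pos: [0.5097, 0.0804, 0.0384]
orientation: [1.0, 0.02, 0.001, 0.001]
force: [0.3, 0.0, -0.2]
finger_gap: 0.0279
t 8.43 eef [0.5097 0.0804 0.0384] fix [  15.6 -124.5   38.4] toolx ang 2.3 z [ 0.002 -0.002 -1.   ] F [ 0.3  0.  -0.2] M [0.02 0.07 0.02] gap 0.0279 j7 [ 0.1   0.43 -0.38  2.04  0.24  0.72 -1.97]
```

```bash
python3 -m jog '[{"xyz":[0.012,-0.0005,0],"turn":[0,0,0],"grip":1},{"xyz":[0.024,-0.001,0],"turn":[0,0,0],"grip":1},{"xyz":[0.036,-0.0015,0],"turn":[0,0,0],"grip":1},{"xyz":[0.048,-0.002,0],"turn":[0,0,0],"grip":1},{"xyz":[0.06,-0.0025,0],"turn":[0,0,0],"grip":1},{"xyz":[0.072,-0.003,0],"turn":[0,0,0],"grip":1}]' 80
python3 - <<'E'
from wm import *
st()
E
```

```text
clock: 9.18
eef_pos: [0.5353, 0.0834, 0.0369]
orientation: [1.0, 0.021, -0.01, 0.003]
force: [-22.8, -0.3, 17.2]
finger_gap: 0.0279
t 9.18 eef [0.5353 0.0834 0.0369] fix [ 14.7 -98.8  36.9] toolx ang 2.39 z [-0.021 -0.006 -1.   ] F [-22.8  -0.3  17.2] M [-0.07  4.    0.06] gap 0.0279 j7 [ 0.09  0.48 -0.37  1.96  0.25  0.77 -1.96]
```

```bash
python3 - <<'E'
from wm import *
goal(F(15.6,-80,38.2),2.3);goal(F(15.6,-60,38.2),2.3)
E
python3 -m jog '[{"xyz":[0.01,0,-0.002],"turn":[0,0,0],"grip":1},{"xyz":[0.02,0,-0.003],"turn":[0,-0.003,0],"grip":1},{"xyz":[0.03,0,-0.003],"turn":[0,-0.006,0],"grip":1},{"xyz":[0.04,0,-0.003],"turn":[0,-0.006,0],"grip":1}]' 90
python3 - <<'E'
from wm import *
st()
E
```

```text
xyz [ 0.0376  0.0004 -0.0034] turn [0.0017 0.0067 0.0005]
xyz [ 0.0776 -0.0012 -0.0043] turn [0.0017 0.0067 0.0005]
clock: 9.68
eef_pos: [0.5471, 0.0848, 0.0374]
orientation: [0.999, 0.022, -0.029, 0.004]
force: [-13.4, -0.6, 12.4]
finger_gap: 0.028
t 9.68 eef [0.5471 0.0848 0.0374] fix [ 14.2 -86.9  37.4] toolx ang 2.49 z [-0.057 -0.01  -0.998] F [-13.4  -0.6  12.4] M [ 0.04  2.68 -0.02] gap 0.028 j7 [ 0.08  0.52 -0.37  1.9   0.24  0.83 -1.95]
```

```bash
python3 - <<'E'
from wm import *
goal(F(15,-86.9,38),2.3);goal(F(15.3,-70,38),2.3)
E
python3 -m jog '[{"xyz":[0.002,0,0],"turn":[0.002,0.006,0],"grip":1},{"xyz":[0.004,0,0],"turn":[0.003,0.012,0],"grip":1},{"xyz":[0.006,0,-0.001],"turn":[0.003,0.018,0],"grip":1},{"xyz":[0.006,0,-0.001],"turn":[0.003,0.019,0],"grip":1}]' 90
python3 - <<'E'
from wm import *
st();wedge_in_tool('pics/w7.png')
E
```

```text
xyz [ 0.      0.0016 -0.0013] turn [0.0024 0.0182 0.0011]
xyz [ 0.0338  0.0009 -0.0032] turn [0.0024 0.0182 0.0011]
clock: 10.18
eef_pos: [0.5481, 0.0848, 0.0362]
orientation: [1.0, 0.022, -0.001, -0.001]
force: [-0.5, 1.3, -8.1]
finger_gap: 0.0281
t 10.18 eef [0.5481 0.0848 0.0362] fix [ 14.3 -86.   36.2] toolx ang 2.51 z [-0.001  0.002 -1.   ] F [-0.5  1.3 -8.1] M [0.14 0.81 0.08] gap 0.0281 j7 [ 0.09  0.49 -0.37  1.94  0.25  0.75 -1.96]
head top z -18.54908669190646 x [-9.67116549 12.81545252] y [-12.8312747   15.25635031]
5 47 y [-13.7  16. ] mid 1.2 ztop -30.1
15 798 y [-10.3  11.2] mid 0.5 ztop -13.2
25 1111 y [-8.5 10.8] mid 1.2 ztop -13.7
35 1216 y [-8.6 11.1] mid 1.3 ztop -14.1
45 1269 y [-8.5 10.9] mid 1.2 ztop -14.4
55 1418 y [-10.4  12.5] mid 1.0 ztop -14.8
65 1458 y [-10.4  11.1] mid 0.4 ztop -14.2
75 993 y [-8.8 11.1] mid 1.1 ztop -12.3
105 526 y [-7.1  9.2] mid 1.1 ztop -5.4
```

View pics/w7.png

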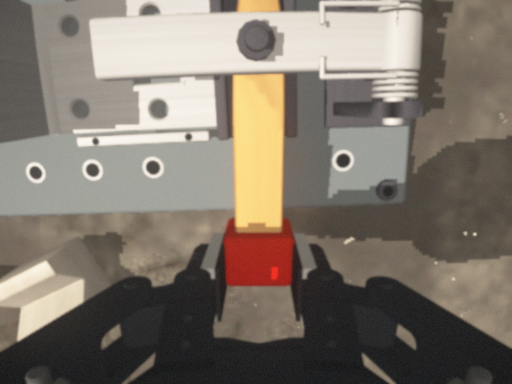

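```bash
python3 - <<'E'
from wm import *
goal(F(15.9,-83,37.4),4.5,[0,-2.2,0]);goal(F(15.9,-70,37.4),4.5,[0,-2.2,0])
goal(F(15.9,-50,37.4),4.5,[0,-2.2,0])
E
```

```text
xyz [ 0.0062  0.003  -0.0024] turn [-0.0007 -0.0118 -0.011 ]
xyz [ 0.0321  0.002  -0.0025] turn [-0.0007 -0.0118 -0.011 ]
xyz [ 0.0721  0.0005 -0.0025] turn [-0.0007 -0.0118 -0.011 ]
```

```bash
python3 -m jog '[{"xyz":[0,0.001,-0.001],"turn":[0,-0.006,-0.005],"grip":1},{"xyz":[0.006,0.003,-0.0024],"turn":[-0.0007,-0.012,-0.011],"grip":1},{"xyz":[0.016,0.0025,-0.0025],"turn":[-0.0007,-0.012,-0.011],"grip":1},{"xyz":[0.026,0.002,-0.0025],"turn":[-0.0007,-0.012,-0.011],"grip":1},{"xyz":[0.036,0.0018,-0.0025],"turn":[-0.0007,-0.012,-0.011],"grip":1},{"xyz":[0.044,0.0015,-0.0025],"turn":[-0.0007,-0.012,-0.011],"grip":1}]' 100
python3 - <<'E'
from wm import *
st();wedge_in_tool('pics/w8.png')
E
```

```text
clock: 10.98
eef_pos: [0.5578, 0.0839, 0.0377]
orientation: [0.999, 0.04, -0.034, 0.004]
force: [-26.9, -3.6, 23.0]
finger_gap: 0.0273
t 10.97 eef [0.5578 0.0839 0.0377] fix [ 16.  -76.3  37.7] toolx ang 4.54 z [-0.067 -0.01  -0.998] F [-26.9  -3.6  23. ] M [-0.56  5.44 -0.02] gap 0.0273 j7 [ 0.09  0.54 -0.38  1.87  0.25  0.85 -1.91]
head top z -18.37965919884501 x [-11.04630938  11.46619833] y [-12.67387238  15.10393803]
5 48 y [-13.2  16.6] mid 1.7 ztop -25.7
15 934 y [-9.1 11. ] mid 0.9 ztop -13.6
25 1129 y [-8.4 11. ] mid 1.3 ztop -14.3
35 1220 y [-8.5 11. ] mid 1.2 ztop -15.2
45 1388 y [-10.5  12.9] mid 1.2 ztop -15.9
55 1449 y [-10.3  11.4] mid 0.5 ztop -16.6
65 594 y [-10.   11.2] mid 0.6 ztop -16.5
85 562 y [-8.3 10.8] mid 1.3 ztop -11.4
95 1370 y [-8.3 10.5] mid 1.1 ztop -10.1
105 308 y [-8.  10.2] mid 1.1 ztop -8.7
```

View pics/w8.png

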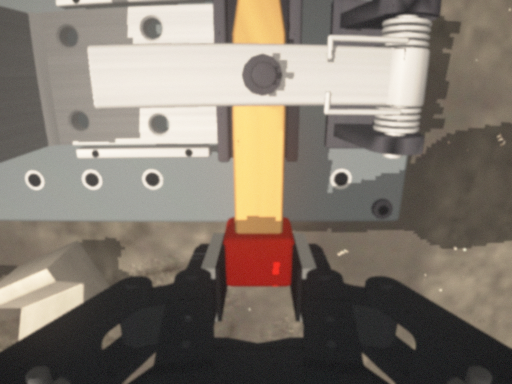

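```bash
python3 -m jog '[{"xyz":[0.012,0,-0.003],"turn":[0,0,0],"grip":1},{"xyz":[0.024,0,-0.004],"turn":[0,0,0],"grip":1},{"xyz":[0.036,0,-0.005],"turn":[0,0,0],"grip":1},{"xyz":[0.046,0,-0.006],"turn":[0,0,0],"grip":1},{"xyz":[0.054,0,-0.007],"turn":[0,0,0],"grip":1},{"xyz":[0.058,0,-0.007],"turn":[0,0,0],"grip":1}]' 110
python3 - <<'E'
from wm import *
st();wedge_in_tool('pics/w9.png')
E
```

```text
clock: 11.78
eef_pos: [0.5856, 0.0861, 0.0392]
orientation: [0.999, 0.04, -0.036, 0.004]
force: [-9.0, -0.4, 1.4]
finger_gap: 0.0274
t 11.78 eef [0.5856 0.0861 0.0392] fix [ 16.1 -48.5  39.2] toolx ang 4.56 z [-0.071 -0.011 -0.997] F [-9.  -0.4  1.4] M [-0.09  1.96  0.05] gap 0.0274 j7 [ 0.08  0.58 -0.37  1.79  0.25  0.89 -1.9 ]
head top z -18.38119966575912 x [-9.94452708 12.71567038] y [-12.65968827  14.97408457]
5 26 y [-13.   16.1] mid 1.5 ztop -25.9
15 807 y [-10.5  11.1] mid 0.3 ztop -13.4
25 1143 y [-10.3  11. ] mid 0.3 ztop -14.0
35 389 y [-8.3 10.8] mid 1.3 ztop -14.6
55 548 y [-10.4  11.2] mid 0.4 ztop -16.1
65 1502 y [-10.3  11.2] mid 0.5 ztop -15.3
75 1497 y [-10.1  12.4] mid 1.2 ztop -13.2
85 1464 y [-8.9 12.1] mid 1.6 ztop -11.2
95 1327 y [-8.1 10.5] mid 1.2 ztop -9.3
105 475 y [-7.   9.6] mid 1.3 ztop -7.7
```

View pics/w9.png

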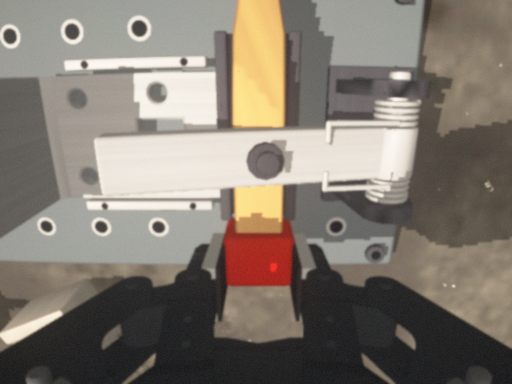

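```bash
python3 -m jog '[{"xyz":[0.008,0,-0.001],"turn":[0,0,0],"grip":1},{"xyz":[0.016,0,-0.001],"turn":[0,0,0],"grip":1},{"xyz":[0.024,0,-0.0015],"turn":[0,0,0],"grip":1},{"xyz":[0.024,0,-0.0015],"turn":[0,0,0],"grip":1}]' 110
python3 - <<'E'
from wm import *
st();wedge_in_tool('pics/w10.png')
E
```

```text
clock: 12.32
eef_pos: [0.5855, 0.086, 0.039]
orientation: [0.998, 0.04, -0.05, 0.007]
force: [-26.4, -3.5, 17.4]
finger_gap: 0.027
t 12.32 eef [0.5855 0.086  0.039 ] fix [ 16.1 -48.6  39. ] toolx ang 4.58 z [-0.099 -0.017 -0.995] F [-26.4  -3.5  17.4] M [-0.56  4.85 -0.13] gap 0.027 j7 [ 0.08  0.59 -0.37  1.77  0.25  0.93 -1.89]
head top z -18.441032534860984 x [-10.24230211  12.35983198] y [-12.61484964  14.98951533]
5 25 y [-13.5  16.1] mid 1.3 ztop -28.3
15 822 y [-10.4  11.1] mid 0.3 ztop -13.9
25 1142 y [-8.5 11.2] mid 1.3 ztop -14.8
35 285 y [-8.  10.7] mid 1.3 ztop -15.5
55 640 y [-10.3  11.2] mid 0.5 ztop -17.8
65 1538 y [-8.7 12.9] mid 2.1 ztop -17.2
75 1570 y [-8.7 12.6] mid 2.0 ztop -15.4
85 1533 y [-8.6 12.3] mid 1.8 ztop -13.6
95 1401 y [-7.9 10.6] mid 1.4 ztop -11.9
105 378 y [-6.8  9.6] mid 1.4 ztop -10.7
```

View pics/w10.png

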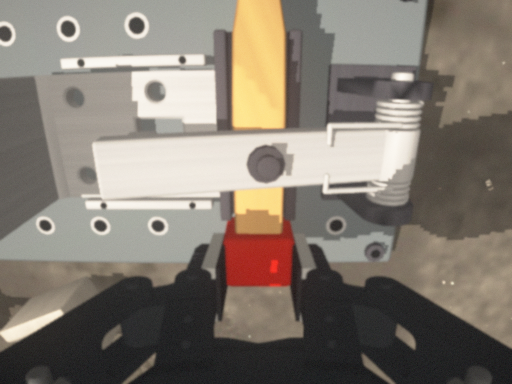

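```bash
python3 -m jog '[{"xyz":[0,0,0],"turn":[0,0,0],"grip":1},{"xyz":[-0.001,0,0],"turn":[0,0,0],"grip":-0.2},{"xyz":[-0.002,0,0],"turn":[0,0,0],"grip":-0.2},{"xyz":[-0.002,0,0],"turn":[0,0,0],"grip":-0.2},{"xyz":[-0.002,0,0],"turn":[0,0,0],"grip":-0.2}]' 40
python3 - <<'E'
from wm import *
st();wedge_in_tool('pics/w11.png')
goal(F(16,-52,100),4.66)
goal(F(16,-52,150),4.66)
E
```

```text
clock: 13.0
eef_pos: [0.5854, 0.086, 0.0393]
orientation: [0.998, 0.04, -0.049, 0.006]
force: [-0.2, -0.3, -0.5]
finger_gap: 0.0513
t 13.0 eef [0.5854 0.086  0.0393] fix [ 16.1 -48.7  39.3] toolx ang 4.58 z [-0.097 -0.017 -0.995] F [-0.2 -0.3 -0.5] M [-0.02 -0.09 -0.05] gap 0.0513 j7 [ 0.08  0.59 -0.37  1.77  0.25  0.92 -1.89]
head top z -17.65564079070107 x [-10.25481729  12.52259236] y [-12.49849864  15.53456003]
15 801 y [-9.9 11.5] mid 0.8 ztop -13.3
25 1122 y [-8.3 11.3] mid 1.5 ztop -14.2
35 346 y [-7.9 11.2] mid 1.6 ztop -14.9
55 559 y [-9.9 11.5] mid 0.8 ztop -17.5
65 1500 y [-8.4 11.6] mid 1.6 ztop -16.9
75 1548 y [-8.3 12.6] mid 2.1 ztop -15.2
85 1539 y [-8.3 12.5] mid 2.1 ztop -13.5
95 1390 y [-7.9 10.7] mid 1.4 ztop -11.9
105 425 y [-6.8  9.6] mid 1.4 ztop -10.7
xyz [-0.0179  0.0009 -0.1204] turn [ 0.0028  0.0314 -0.0003]
xyz [-0.0278  0.0018 -0.2199] turn [ 0.0028  0.0314 -0.0003]
```

View pics/w11.png

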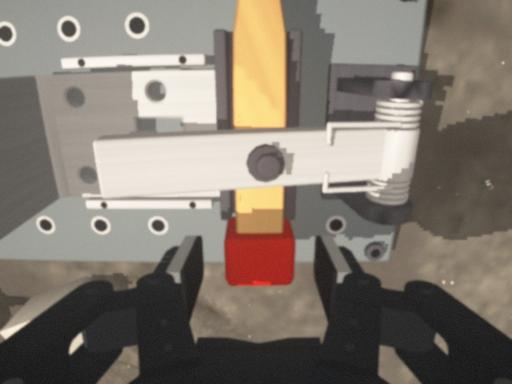

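```bash
python3 -m jog '[{"xyz":[-0.001,0,-0.02],"turn":[0,0,0],"grip":-0.2},{"xyz":[-0.008,0,-0.06],"turn":[0,0,0],"grip":-0.2},{"xyz":[-0.014,0,-0.1],"turn":[0,0.01,0],"grip":-0.2},{"xyz":[-0.022,0.001,-0.17],"turn":[0.002,0.02,0],"grip":-0.2},{"xyz":[-0.028,0.0018,-0.24],"turn":[0.0028,0.031,0],"grip":-0.2},{"xyz":[-0.03,0.0018,-0.26],"turn":[0.0028,0.0314,0],"grip":-0.2},{"xyz":[-0.03,0.0018,-0.26],"turn":[0.0028,0.0314,0],"grip":-0.2}]' 40
python3 - <<'E'
from wm import *
st();c=cap('wrist');cv2.imwrite('pics/w12.png',c['img'])
print(np.round(c['hand_eye'],3))
goal(F(-50,0,240),94.66)
t=cap('top');P=cloud(t);cv2.imwrite('pics/t12.png',cv2.resize(t['img'][130:210,180:300],None,fx=6.6,fy=6.6,interpolation=cv2.INTER_CUBIC))
E
```

```text
clock: 13.92
eef_pos: [0.5837, 0.0863, 0.1716]
orientation: [0.999, 0.04, 0.001, 0.0]
force: [0.1, 0.9, -0.7]
finger_gap: 0.051
t 13.93 eef [0.5837 0.0863 0.1716] fix [ 15.7 -50.4 171.6] toolx ang 4.61 z [ 0.002 -0.    -1.   ] F [ 0.1  0.9 -0.7] M [-0.04  0.01 -0.03] gap 0.051 j7 [ 0.13  0.36 -0.42  1.79  0.17  1.03 -1.84]
[[-0.    -0.965 -0.264  0.065]
 [ 1.    -0.    -0.     0.001]
 [ 0.    -0.264  0.965 -0.143]
 [ 0.     0.     0.     1.   ]]
xyz [ 0.1024 -0.1319 -0.1399] turn [-0.000e+00  2.000e-04 -5.003e-01]
```

View pics/w12.png

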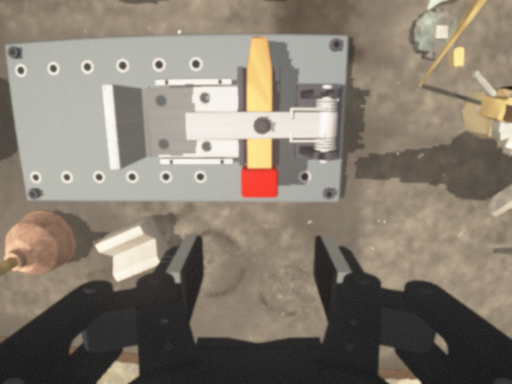

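View pics/t12.png

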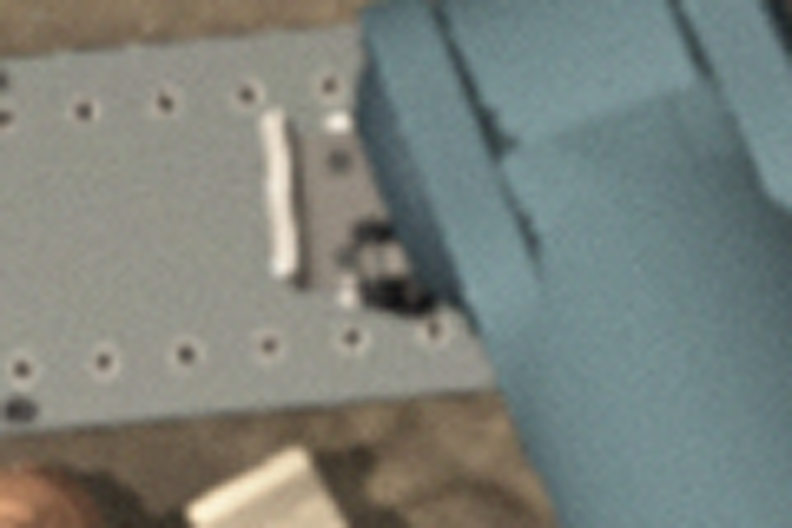

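```bash
python3 - <<'E'
from wm import *
c=cap('wrist');im=c['img'];P=cloud(c)
f=np.load('fix.npy').copy()
M=((P[...,2]>.006)).astype(np.uint8);M[205:]=0
n,l,s,cc=cv2.connectedComponentsWithStats(M);k=l[180,330];M=(l==k).astype(np.uint8);print(s[k])
cn=max(cv2.findContours(M,0,2)[0],key=cv2.contourArea)
K=np.array(c['camera_matrix'],float);D=np.array(c['distortion'],float)
def ray(uv,z):
    p=cv2.undistortPoints(np.array(uv,float).reshape(-1,1,2),K,D).reshape(-1,2)
    dd=np.c_[p,np.ones(len(p))]@c['W'][:3,:3].T;o=c['W'][:3,3]
    return o+dd*((z-o[2])/dd[:,2])[:,None]
# edge-based using depth cloud: plate top points only
pl=P[(M>0)&(abs(P[...,2]-.0125)<.003)]
print('plate z',np.median(pl[:,2]))
r=cv2.minAreaRect((pl[:,:2]*1000).astype(np.float32));print(r)
a=f[2];
def tofix(w,f=f):
    d=(w[:,:2]-f[:2])*1000;return np.c_[d@[np.sin(f[2]),-np.cos(f[2])],d@[np.cos(f[2]),np.sin(f[2])],w[:,2]*1000]
e=tofix(pl);print('plate ext x',np.percentile(e[:,0],[.2,99.8]),'y',np.percentile(e[:,1],[.2,99.8]))
for x0 in (-190,-150,-110,50,80):
    q=e[abs(e[:,0]-x0)<10];print(x0,np.percentile(q[:,1],[1,99]).round(1))
E=tofix(P.reshape(-1,3)).reshape(384,512,3)
def reg(x0,x1,y0,y1,z0,z1):
    return E[(E[...,0]>x0)&(E[...,0]<x1)&(E[...,1]>y0)&(E[...,1]<y1)&(E[...,2]>z0)&(E[...,2]<z1)]
b=reg(-110,-70,-40,40,60,95);print('short leg',b.shape,np.percentile(b,[2,50,98],axis=0).round(1))
arm=reg(-50,60,-9,9,45,100)
for x0 in range(-40,50,10):
    q=arm[abs(arm[:,0]-x0)<4];print(x0,np.median(q[:,2]).round(1) if len(q) else None,end='; ')
hsv=cv2.cvtColor(im,cv2.COLOR_BGR2HSV);red=((hsv[...,0]<6)|(hsv[...,0]>172))&(hsv[...,1]>130)
q=E[red];q=q[(q[:,2]>50)&(q[:,2]<62)];print('\nhead',np.percentile(q,[2,50,98],axis=0).round(1))
w=(hsv[...,0]>8)&(hsv[...,0]<28)&(hsv[...,1]>70)&(E[...,2]>32)&(abs(E[...,0]-17)<20)&(E[...,1]<90)&(E[...,1]>-40);q=E[w];print('wood',np.percentile(q,[1,50,99.5],axis=0).round(1))
big=cv2.resize(im[0:220],None,fx=1.5,fy=1.5)
for p in [F(95,-75,12),F(95,75,12),F(-215,75,12),F(-215,-75,12),F(0,-35,38),F(34,-35,38),F(34,45,38),F(0,45,38),F(-91,-30,82),F(-83,30,82),F(-6,-37,20),F(-72,37,20)]:
    u=proj(c,p)[0]*1.5;cv2.drawMarker(big,tuple(u.astype(int)),(0,0,255),0,12,1)
cv2.imwrite('pics/w13.png',big)
E
```

```text
[    2    31   347   169 55298]
plate z 0.012915034021063143
((628.0678100585938, 166.24002075195312), (149.33187866210938, 310.7524719238281), 4.637905597686768)
plate ext x [-213.83108704   93.97996766] y [-73.96070536  74.52131956]
-190 [-72.4  73.2]
-150 [-72.4  73.3]
-110 [-73.4  74. ]
50 [-72.9  73.1]
80 [-73.8  74.2]
short leg (1939, 3) [[-90.4 -28.   60.9]
 [-83.6   1.1  81.1]
 [-82.5  28.8  84. ]]
-40 None; -30 74.9; -20 73.0; -10 71.1; 0 69.0; 10 67.2; 20 69.4; 30 63.0; 40 61.2; 
head [[  3.4 -57.6  54.8]
 [ 17.7 -46.1  56.8]
 [ 31.2 -35.8  58.3]]
wood [[  7.7 -35.   35.9]
 [ 17.8  25.2  47.5]
 [ 27.9  67.1  63. ]]
```

View pics/w13.png

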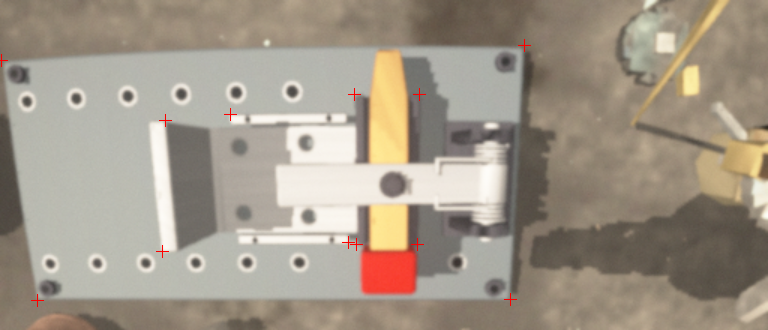

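```bash
python3 - <<'E'
from wm import *
goal(F(-67,0,130),94.66)
E
```

```text
xyz [ 0.1044 -0.1662  0.0767] turn [-0.0007  0.0009 -0.5003]
```

```bash
python3 -m jog '[{"xyz":[0.02,-0.03,0],"turn":[0,0,-0.05],"grip":0.53},{"xyz":[0.04,-0.06,0],"turn":[0,0,-0.11],"grip":0.53},{"xyz":[0.06,-0.1,0],"turn":[0,0,-0.17],"grip":0.53},{"xyz":[0.08,-0.13,0],"turn":[0,0,-0.23],"grip":0.53},{"xyz":[0.1,-0.15,0],"turn":[0,0,-0.29],"grip":0.53},{"xyz":[0.104,-0.166,0.02],"turn":[0,0,-0.35],"grip":0.53},{"xyz":[0.104,-0.166,0.04],"turn":[0,0,-0.41],"grip":0.53},{"xyz":[0.104,-0.166,0.06],"turn":[0,0,-0.46],"grip":0.53},{"xyz":[0.104,-0.166,0.0767],"turn":[0,0,-0.5],"grip":0.53},{"xyz":[0.104,-0.166,0.0767],"turn":[-0.0007,0.0009,-0.5003],"grip":0.53}]' 40
python3 - <<'E'
from wm import *
st();c=cap('wrist');im=c['img'];
P=cloud(c);f=np.load('fix.npy')
d=(P[...,:2]-f[:2])*1000;E=np.dstack([d@[np.sin(f[2]),-np.cos(f[2])],d@[np.cos(f[2]),np.sin(f[2])],P[...,2]*1000])
b=E[(E[...,0]>-110)&(E[...,0]<-70)&(abs(E[...,1])<40)&(E[...,2]>70)&(E[...,2]<95)];print('leg',b.shape,np.percentile(b,[2,50,98],axis=0).round(1))
cv2.imwrite('pics/w14.png',im)
s=cap('scene');u=proj(s,F(-60,0,30))[0];x,y=int(u[0]),int(u[1]);cv2.imwrite('pics/s14.png',cv2.resize(s['img'][y-50:y+40,x-60:x+60],None,fx=6.5,fy=6.5,interpolation=cv2.INTER_CUBIC))
goal(F(-67,0,27),94.66)
E
```

```text
clock: 15.32
eef_pos: [0.6255, 0.172, 0.1272]
orientation: [0.678, 0.735, -0.002, -0.002]
force: [-0.5, -1.2, -0.5]
finger_gap: 0.0201
t 15.32 eef [0.6255 0.172  0.1272] fix [-66.4  -1.8 127.2] toolx ang 94.58 z [-0.005 -0.    -1.   ] F [-0.5 -1.2 -0.5] M [ 0.02 -0.   -0.02] gap 0.0201 j7 [ 0.19  0.59 -0.7   1.65  0.42  1.06 -0.56]
leg (1706, 3) [[-91.2 -28.3  71. ]
 [-88.6   0.3  82.6]
 [-83.7  28.6  84. ]]
xyz [0.0003 0.0018 0.2039] turn [-0.0006 -0.0001 -0.0006]
```

View pics/w14.png

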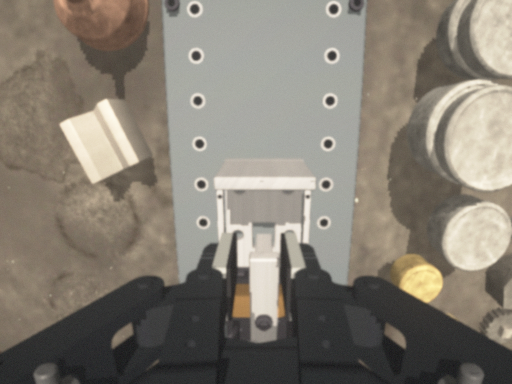

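View pics/s14.png

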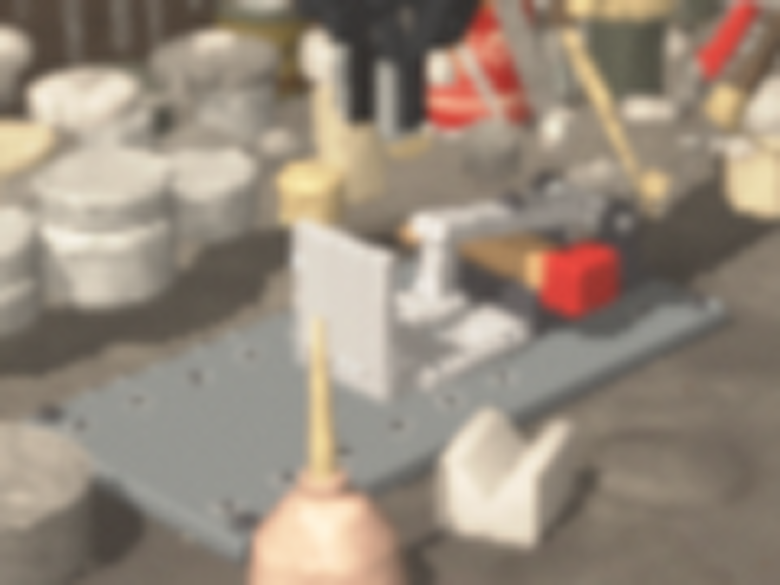

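```bash
python3 -m jog '[{"xyz":[0,0.0036,0.05],"turn":[0,0,0],"grip":0.53},{"xyz":[0,0.0036,0.1],"turn":[0,0,0],"grip":0.53},{"xyz":[0,0.0036,0.15],"turn":[0,0,0],"grip":0.53},{"xyz":[0,0.0036,0.18],"turn":[0,0,0],"grip":0.53},{"xyz":[0,0.0036,0.2],"turn":[0,0,0],"grip":0.53},{"xyz":[0,0.0036,0.2],"turn":[0,0,0],"grip":0.53},{"xyz":[0,0.0036,0.2],"turn":[0,0,0],"grip":0.53}]' 40
python3 - <<'E'
from wm import *
st();c=cap('wrist');im=c['img'];
cv2.imwrite('pics/w15.png',im)
E
```

```text
clock: 16.3
eef_pos: [0.6289, 0.1731, 0.0299]
orientation: [0.679, 0.735, 0.0, -0.0]
force: [-0.2, 0.4, 0.0]
finger_gap: 0.0203
t 16.3 eef [0.6289 0.1731 0.0299] fix [-67.2   1.7  29.9] toolx ang 94.55 z [-0.     0.001 -1.   ] F [-0.2  0.4  0. ] M [-0.03 -0.03  0.07] gap 0.0203 j7 [ 0.14  0.71 -0.63  1.69  0.51  0.91 -0.62]
```

View pics/w15.png

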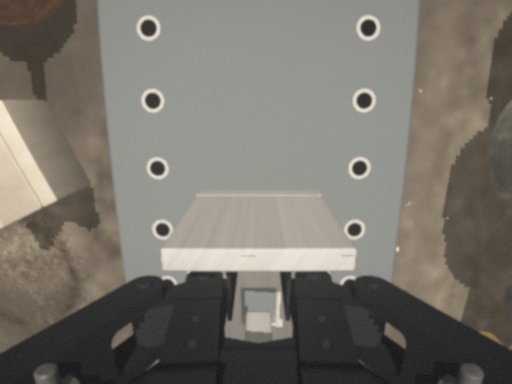

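```bash
python3 -m jog '[{"xyz":[0.006,-0.003,0.004],"turn":[0,0,0],"grip":0.53},{"xyz":[0.014,-0.0034,0.005],"turn":[0,0,0],"grip":0.53},{"xyz":[0.024,-0.0034,0.005],"turn":[0,0,0],"grip":0.53},{"xyz":[0.034,-0.0034,0.005],"turn":[0,0,0],"grip":0.53},{"xyz":[0.044,-0.0034,0.005],"turn":[0,0,0],"grip":0.53}]' 40
python3 - <<'E'
from wm import *
st();c=cap('wrist');im=c['img'];
cv2.imwrite('pics/w16.png',im)
s=cap('scene');u=proj(s,F(-60,0,30))[0];x,y=int(u[0]),int(u[1]);cv2.imwrite('pics/s16.png',cv2.resize(s['img'][y-50:y+40,x-60:x+60],None,fx=6.5,fy=6.5,interpolation=cv2.INTER_CUBIC))
E
```

```text
clock: 16.98
eef_pos: [0.6259, 0.1946, 0.0278]
orientation: [0.679, 0.734, 0.0, 0.0]
force: [0.4, -3.9, 2.0]
finger_gap: 0.0202
t 16.98 eef [0.6259 0.1946 0.0278] fix [-88.9   0.5  27.8] toolx ang 94.51 z [ 0.001  0.    -1.   ] F [ 0.4 -3.9  2. ] M [-0.56 -0.11 -0.04] gap 0.0202 j7 [ 0.11  0.72 -0.63  1.68  0.52  0.91 -0.65]
```

View pics/w16.png

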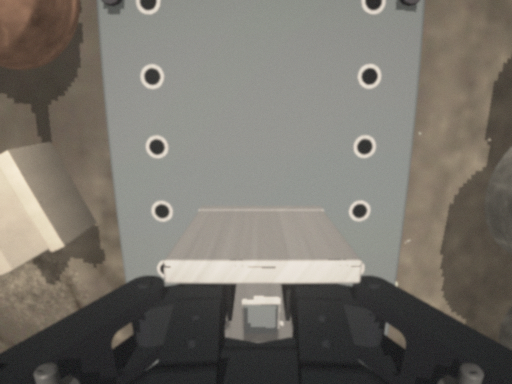

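View pics/s16.png

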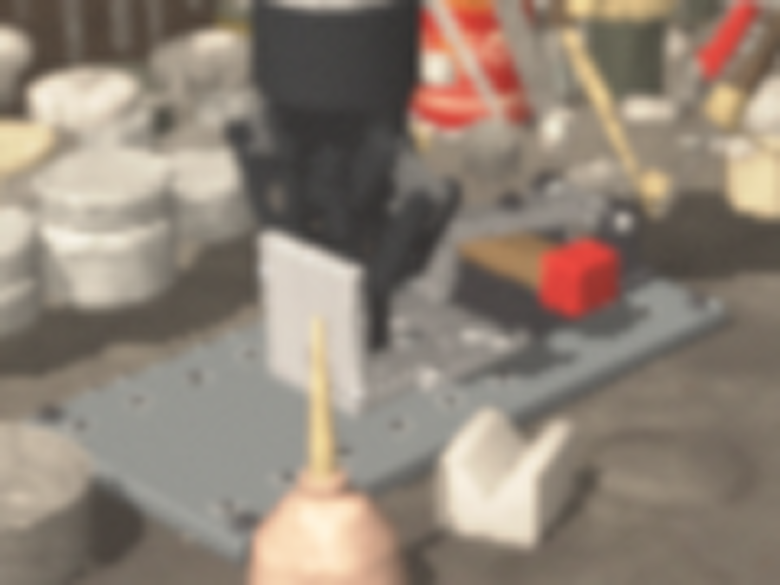

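```bash
python3 -m jog '[{"xyz":[0.008,-0.001,0],"turn":[0,0,0],"grip":0.53},{"xyz":[0.018,-0.001,0],"turn":[0,0,0],"grip":0.53},{"xyz":[0.028,-0.001,0],"turn":[0,0,0],"grip":0.53},{"xyz":[0.038,-0.001,0],"turn":[0,0,0],"grip":0.53},{"xyz":[0.048,-0.001,0],"turn":[0,0,0],"grip":0.53},{"xyz":[0.056,-0.001,0],"turn":[0,0,0],"grip":0.53},{"xyz":[0.056,-0.001,0],"turn":[0,0,0],"grip":0.53}]' 40
cat > br.py <<'E'
from wm import *
def br(name,lo=-190,hi=-60,z0=60):
    c=cap('wrist');im=c['img'];P=cloud(c);f=np.load('fix.npy')
    d=(P[...,:2]-f[:2])*1000;E=np.dstack([d@[np.sin(f[2]),-np.cos(f[2])],d@[np.cos(f[2]),np.sin(f[2])],P[...,2]*1000])
    hsv=cv2.cvtColor(im,cv2.COLOR_BGR2HSV)
    b=E[(E[...,0]>lo)&(E[...,0]<hi)&(abs(E[...,1])<45)&(E[...,2]>78)&(E[...,2]<88)&(hsv[...,2]>120)]
    print('leg top',b.shape,np.percentile(b,[2,50,98],axis=0).round(1))
    L=b[b[:,1]<-15];Rr=b[b[:,1]>15];print('x at -y',L[:,0].mean().round(1),'x at +y',Rr[:,0].mean().round(1))
    cv2.imwrite(name,im);return E
E
python3 - <<'E'
from br import *
st();br('pics/w17.png')
s=cap('scene');u=proj(s,F(-60,0,30))[0];x,y=int(u[0]),int(u[1]);cv2.imwrite('pics/s17.png',cv2.resize(s['img'][y-50:y+40,x-60:x+60],None,fx=6.5,fy=6.5,interpolation=cv2.INTER_CUBIC))
E
```

```text
clock: 17.95
eef_pos: [0.6221, 0.2253, 0.0277]
orientation: [0.678, 0.735, 0.001, -0.001]
force: [-0.1, -1.8, -0.6]
finger_gap: 0.02
t 17.95 eef [0.6221 0.2253 0.0277] fix [-119.7   -0.7   27.7] toolx ang 94.67 z [-0.     0.003 -1.   ] F [-0.1 -1.8 -0.6] M [-0.26  0.02 -0.02] gap 0.02 j7 [ 0.06  0.73 -0.64  1.67  0.52  0.92 -0.69]
leg top (5737, 3) [[-140.6  -29.2   78.4]
 [-137.6   -1.    82.6]
 [-132.7   27.3   83.9]]
x at -y -137.3 x at +y -137.3
```

View pics/w17.png

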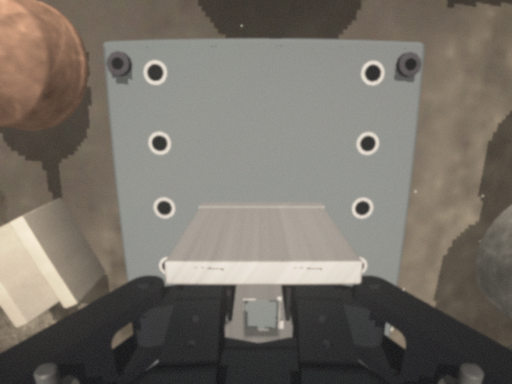

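View pics/s17.png

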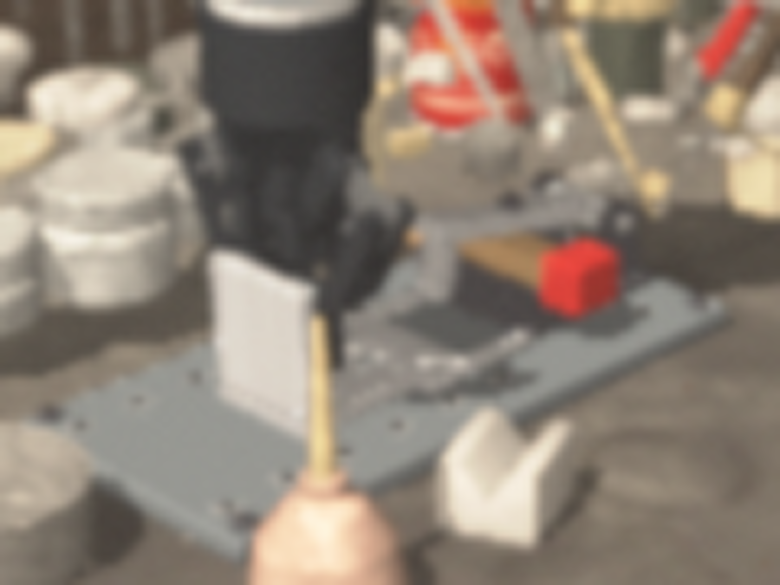

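```bash
python3 -m jog '[{"xyz":[-0.008,0.001,-0.003],"turn":[0,0,0],"grip":0.53},{"xyz":[-0.01,0.001,-0.03],"turn":[0,0,0],"grip":0.53},{"xyz":[-0.01,0.001,-0.07],"turn":[0,0,0],"grip":0.53},{"xyz":[-0.01,0.001,-0.094],"turn":[0,0,0],"grip":0.53},{"xyz":[-0.01,0.001,-0.094],"turn":[0,0,0],"grip":0.53},{"xyz":[-0.01,0.001,-0.094],"turn":[0,0,0],"grip":0.53}]' 40
python3 - <<'E'
from br import *
st();br('pics/w18.png')
E
```

```text
clock: 18.8
eef_pos: [0.6229, 0.2191, 0.0745]
orientation: [0.678, 0.735, 0.0, -0.001]
force: [-0.9, -0.0, -0.3]
finger_gap: 0.0197
t 18.8 eef [0.6229 0.2191 0.0745] fix [-113.5   -0.4   74.5] toolx ang 94.62 z [-0.     0.002 -1.   ] F [-0.9 -0.  -0.3] M [-0.05 -0.02 -0.04] gap 0.0197 j7 [ 0.09  0.67 -0.67  1.65  0.48  0.99 -0.66]
leg top (2855, 3) [[-138.4  -29.2   78.7]
 [-134.9   -0.9   82.7]
 [-123.1   27.2   85.9]]
x at -y -134.0 x at +y -135.0
```

View pics/w18.png

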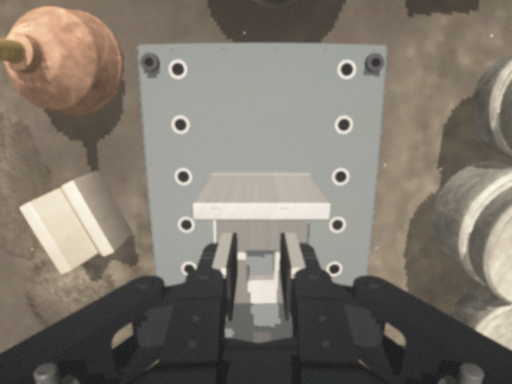

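```bash
python3 -m jog '[{"xyz":[0.008,0,0],"turn":[0,0,0],"grip":0.53},{"xyz":[0.016,0,0],"turn":[0,0,0],"grip":0.53},{"xyz":[0.026,0,0],"turn":[0,0,0],"grip":0.53},{"xyz":[0.034,0,0.001],"turn":[0,0,0],"grip":0.53}]' 40
python3 - <<'E'
from br import *
st();br('pics/w19.png')
s=cap('scene');u=proj(s,F(-90,0,30))[0];x,y=int(u[0]),int(u[1]);cv2.imwrite('pics/s19.png',cv2.resize(s['img'][y-50:y+40,x-60:x+60],None,fx=6.5,fy=6.5,interpolation=cv2.INTER_CUBIC))
E
```

```text
clock: 19.35
eef_pos: [0.6211, 0.236, 0.0735]
orientation: [0.678, 0.735, -0.0, -0.001]
force: [-1.4, -0.5, 1.6]
finger_gap: 0.0203
t 19.35 eef [0.6211 0.236  0.0735] fix [-130.5   -1.    73.5] toolx ang 94.62 z [-0.002  0.001 -1.   ] F [-1.4 -0.5  1.6] M [-0.33  0.12  0.05] gap 0.0203 j7 [ 0.06  0.68 -0.67  1.64  0.48  0.99 -0.68]
leg top (2745, 3) [[-148.8  -29.    79.5]
 [-145.2   -0.9   82.4]
 [-140.1   27.5   85.6]]
x at -y -144.9 x at +y -145.3
```

View pics/w19.png

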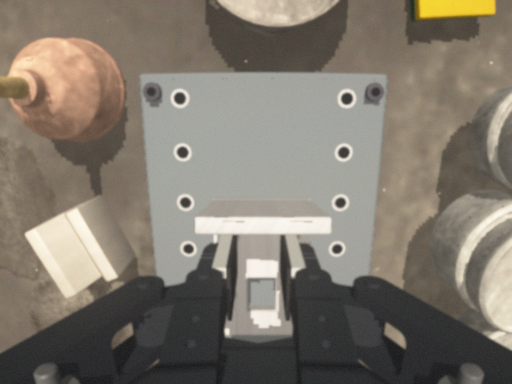

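View pics/s19.png

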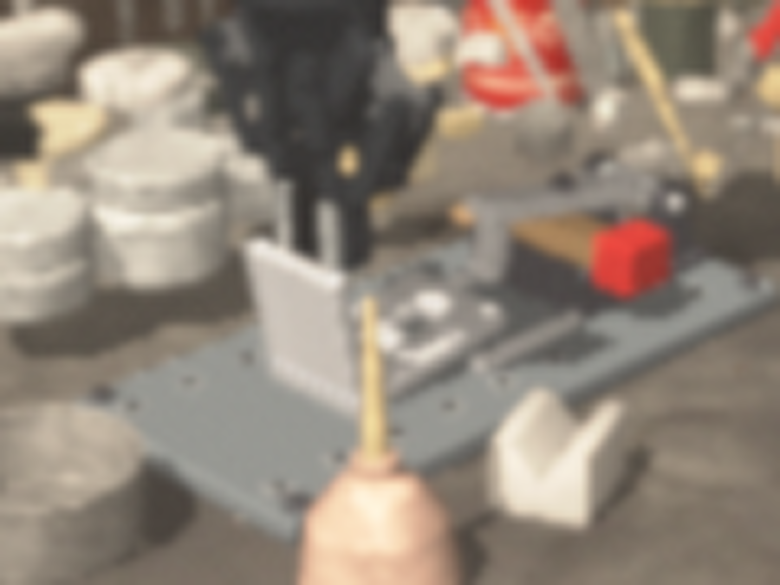

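```bash
python3 -m jog '[{"xyz":[0.01,0,0.001],"turn":[0,0,0],"grip":0.53},{"xyz":[0.022,0,0.004],"turn":[0,0,0],"grip":0.53},{"xyz":[0.034,0,0.009],"turn":[0,0,0],"grip":0.53},{"xyz":[0.045,0,0.015],"turn":[0,0,0],"grip":0.53},{"xyz":[0.055,0,0.022],"turn":[0,0,0],"grip":0.53},{"xyz":[0.063,0,0.028],"turn":[0,0,0],"grip":0.53},{"xyz":[0.07,0,0.034],"turn":[0,0,0],"grip":0.53}]' 40
python3 - <<'E'
from br import *
st();br('pics/w20.png')
s=cap('scene');u=proj(s,F(-90,0,30))[0];x,y=int(u[0]),int(u[1]);cv2.imwrite('pics/s20.png',cv2.resize(s['img'][y-50:y+40,x-60:x+60],None,fx=6.5,fy=6.5,interpolation=cv2.INTER_CUBIC))
E
```

```text
clock: 20.32
eef_pos: [0.6178, 0.2721, 0.0562]
orientation: [0.678, 0.735, 0.0, -0.001]
force: [0.9, -0.0, 1.1]
finger_gap: 0.0199
t 20.32 eef [0.6178 0.2721 0.0562] fix [-166.7   -1.2   56.2] toolx ang 94.69 z [-0.002  0.002 -1.   ] F [ 0.9 -0.   1.1] M [ 0.01 -0.02  0.01] gap 0.0199 j7 [-0.    0.72 -0.65  1.62  0.5   0.98 -0.74]
leg top (299, 3) [[-177.2  -20.7   78.3]
 [-176.5  -14.3   83.4]
 [-172.6   13.8   87.8]]
x at -y -176.4 x at +y -172.5
```

View pics/w20.png

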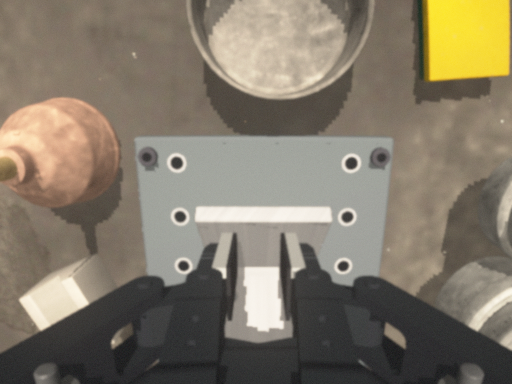

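View pics/s20.png

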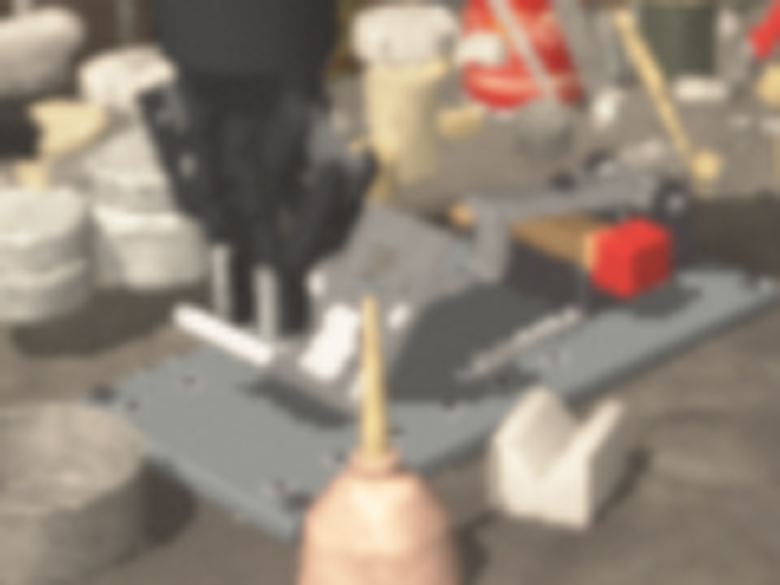

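```bash
python3 -m jog '[{"xyz":[0.006,0,0.005],"turn":[0,0,0],"grip":0.53},{"xyz":[0.011,0,0.01],"turn":[0,0,0],"grip":0.53},{"xyz":[0.016,0,0.016],"turn":[0,0,0],"grip":0.53},{"xyz":[0.016,0,0.016],"turn":[0,0,0],"grip":0.53}]' 40
python3 - <<'E'
from br import *
st();br('pics/w21.png')
s=cap('scene');u=proj(s,F(-90,0,30))[0];x,y=int(u[0]),int(u[1]);cv2.imwrite('pics/s21.png',cv2.resize(s['img'][y-50:y+40,x-60:x+60],None,fx=6.5,fy=6.5,interpolation=cv2.INTER_CUBIC))
E
```

```text
clock: 20.92
eef_pos: [0.6162, 0.2805, 0.0475]
orientation: [0.677, 0.736, -0.0, -0.002]
force: [0.7, 0.3, 0.6]
finger_gap: 0.0199
t 20.93 eef [0.6162 0.2805 0.0475] fix [-175.2   -2.2   47.5] toolx ang 94.76 z [-0.003  0.002 -1.   ] F [0.7 0.3 0.6] M [ 0.04  0.01 -0.05] gap 0.0199 j7 [-0.02  0.73 -0.65  1.62  0.51  0.97 -0.75]
leg top (407, 3) [[-185.8  -20.    78.2]
 [-185.1    7.6   83.8]
 [-181.7   12.7   86.5]]
x at -y -184.8 x at +y nanbr.py:8: RuntimeWarning: Mean of empty slice.
  L=b[b[:,1]<-15];Rr=b[b[:,1]>15];print('x at -y',L[:,0].mean().round(1),'x at +y',Rr[:,0].mean().round(1))
  ret = ret.dtype.type(ret / rcount)
```

View pics/w21.png

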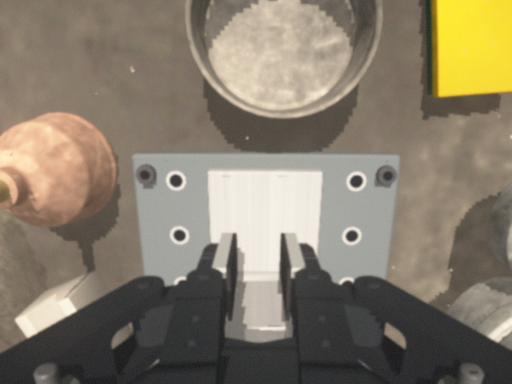

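View pics/s21.png

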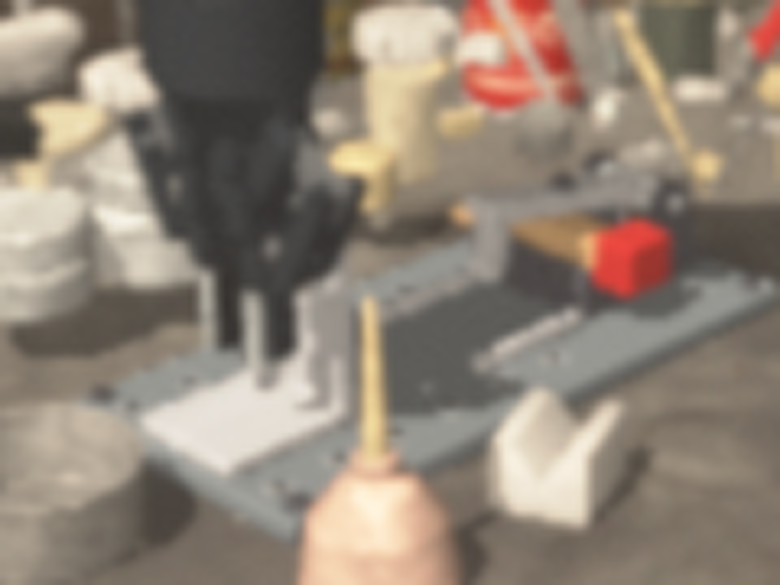

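```bash
python3 -m jog '[{"xyz":[0.001,0,-0.02],"turn":[0,0,0],"grip":0.53},{"xyz":[0.004,0,-0.07],"turn":[0,0,0],"grip":0.53},{"xyz":[0.004,0,-0.14],"turn":[0,0,0],"grip":0.53},{"xyz":[0.004,0,-0.22],"turn":[0,0,0],"grip":0.53},{"xyz":[0.004,0,-0.3],"turn":[0,0,0],"grip":0.53},{"xyz":[0.004,0,-0.34],"turn":[0,0,0],"grip":0.53},{"xyz":[0.004,0,-0.34],"turn":[0,0,0],"grip":0.53},{"xyz":[0.004,0,-0.34],"turn":[0,0,0],"grip":0.53}]' 40
python3 - <<'E'
from h import *
st();c=cap('wrist');cv2.imwrite('pics/w22.png',c['img'])
P=cloud(c);f=np.load('fix.npy')
d=(P[...,:2]-f[:2])*1000;E=np.dstack([d@[np.sin(f[2]),-np.cos(f[2])],d@[np.cos(f[2]),np.sin(f[2])],P[...,2]*1000])
b=E[(E[...,0]>-240)&(E[...,0]<-120)&(abs(E[...,1])<45)&(E[...,2]>85)&(E[...,2]<110)];print('long leg top',b.shape,np.percentile(b,[2,50,98],axis=0).round(1))
b=E[(E[...,0]>-240)&(E[...,0]<-148)&(abs(E[...,1])<45)&(E[...,2]>17)&(E[...,2]<26)];print('short leg',b.shape,np.percentile(b,[1,50,99],axis=0).round(1))
s=cap('scene');u=proj(s,F(-90,0,30))[0];x,y=int(u[0]),int(u[1]);cv2.imwrite('pics/s22.png',cv2.resize(s['img'][y-50:y+40,x-60:x+60],None,fx=6.5,fy=6.5,interpolation=cv2.INTER_CUBIC))
t=cap('top');P=cloud(t)
cv2.imwrite('pics/t22.png',cv2.resize(t['img'][110:240,120:310],None,fx=4.2,fy=4.2,interpolation=cv2.INTER_CUBIC))
for n in ['vee_block','dark_tin','oil_can','wedge']:
    for r in manip.outline_of('top',n)[:1]: print(n,round(r['score'],2),r['bbox'],np.nanmedian(P[r['region']],0).round(3))
E
```

```text
clock: 22.02
eef_pos: [0.616, 0.2811, 0.2162]
orientation: [0.677, 0.736, -0.002, -0.002]
force: [-0.1, -0.1, -0.1]
finger_gap: 0.0202
t 22.02 eef [0.616  0.2811 0.2162] fix [-175.9   -2.3  216.2] toolx ang 94.73 z [-0.005  0.    -1.   ] F [-0.1 -0.1 -0.1] M [ 0.04 -0.05  0.01] gap 0.0202 j7 [ 0.04  0.56 -0.74  1.51  0.38  1.23 -0.67]
long leg top (1160, 3) [[-149.   -29.5   86.1]
 [-147.5   -0.6  102.3]
 [-140.7   28.2  104.1]]
short leg (3472, 3) [[-2.103e+02 -2.990e+01  1.930e+01]
 [-1.804e+02 -2.000e-01  2.100e+01]
 [-1.490e+02  2.870e+01  2.440e+01]]
dark_tin 0.74 [187.0, 129.8, 110.9, 62.8] [0.637 0.134 0.013]
wedge 0.62 [256.2, 130.7, 16.7, 49.6] [0.619 0.092 0.05 ]
```

View pics/w22.png

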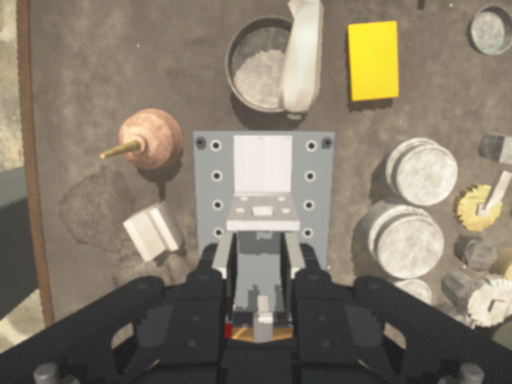

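View pics/s22.png

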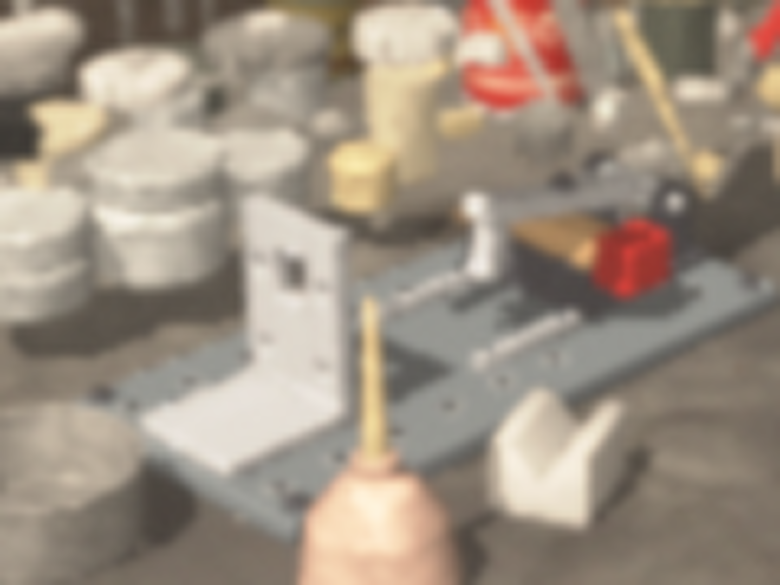

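View pics/t22.png

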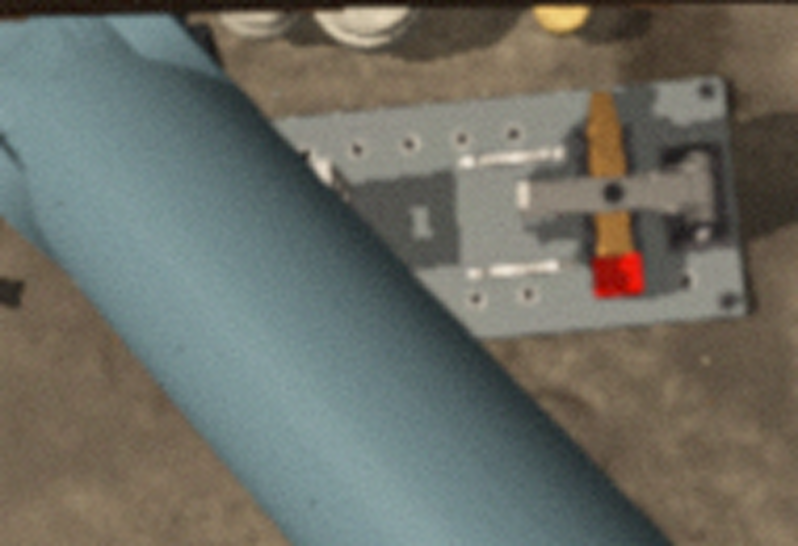

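```bash
python3 - <<'E'
import cv2
a=cv2.imread('pics/w12.png')[130:205,215:305];b=cv2.imread('pics/w11.png')[180:300,200:320]
cv2.imwrite('pics/z12.png',cv2.hconcat([cv2.resize(a,(390,325),interpolation=cv2.INTER_CUBIC),cv2.resize(b,(390,325),interpolation=cv2.INTER_CUBIC)]))
E
```

```text
(no output)
```

View pics/z12.png

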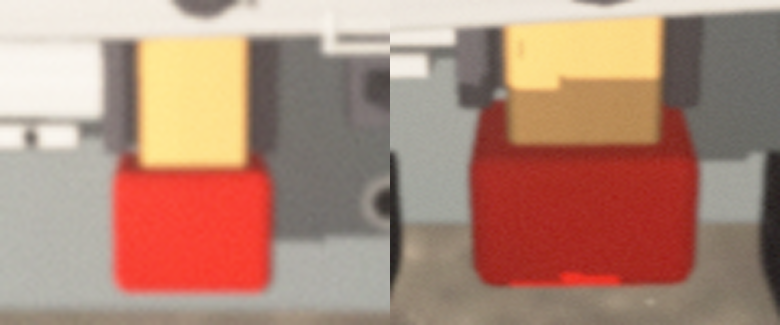

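```bash
python3 - <<'E'
from h import *
goal(F(60,-45,200),94.66)
E
```

```text
xyz [-0.4728 -0.0871  0.0333] turn [-0.0013 -0.0005  0.0004]
```

```bash
python3 -m jog '[{"xyz":[-0.06,-0.01,0],"turn":[0,0,0],"grip":0.53},{"xyz":[-0.14,-0.03,0],"turn":[0,0,0],"grip":0.53},{"xyz":[-0.24,-0.05,0],"turn":[0,0,0],"grip":0.53},{"xyz":[-0.34,-0.065,0],"turn":[0,0,0],"grip":0.53},{"xyz":[-0.42,-0.08,0],"turn":[0,0,0],"grip":0.53},{"xyz":[-0.473,-0.087,0.02],"turn":[0,0,0],"grip":0.53},{"xyz":[-0.473,-0.087,0.033],"turn":[0,0,0],"grip":0.53},{"xyz":[-0.473,-0.087,0.033],"turn":[0,0,0],"grip":0.53}]' 40
python3 - <<'E'
from h import *
st();c=cap('wrist');cv2.imwrite('pics/w23.png',c['img']);im=c['img']
P=cloud(c);f=np.load('fix.npy')
d=(P[...,:2]-f[:2])*1000;E=np.dstack([d@[np.sin(f[2]),-np.cos(f[2])],d@[np.cos(f[2]),np.sin(f[2])],P[...,2]*1000])
hsv=cv2.cvtColor(im,cv2.COLOR_BGR2HSV);red=((hsv[...,0]<6)|(hsv[...,0]>172))&(hsv[...,1]>130)
q=E[red];q=q[(q[:,2]>52)&(q[:,2]<62)];print('head',np.percentile(q,[1,50,99],axis=0).round(1))
b=E[(abs(E[...,2]-38.8)<2)&(((E[...,0]>0)&(E[...,0]<4.5))|((E[...,0]>29.5)&(E[...,0]<34)))&(abs(E[...,1])<60)];print('walls',len(b),np.percentile(b,[1,50,99],axis=0).round(1))
w=(hsv[...,0]>8)&(hsv[...,0]<28)&(hsv[...,1]>70)&(E[...,2]>32)&(abs(E[...,0]-17)<20)&(E[...,1]<90)&(E[...,1]>-45);q=E[w];print('wood',np.percentile(q,[.5,50,99.5],axis=0).round(1))
arm=E[(E[...,0]>-50)&(E[...,0]<60)&(abs(E[...,1])<9)&(E[...,2]>45)&(E[...,2]<100)]
for x0 in (-30,-10,0,40):
    q=arm[abs(arm[:,0]-x0)<3];print(x0,np.median(q[:,2]).round(1) if len(q) else None)
t=cap('top');P=cloud(t)
cv2.imwrite('pics/t23.png',cv2.resize(t['img'][110:240,120:310],None,fx=4.2,fy=4.2,interpolation=cv2.INTER_CUBIC))
for n in ['vee_block','dark_tin','oil_can','bracket']:
    for r in manip.outline_of('top',n)[:1]: print(n,round(r['score'],2),r['bbox'],np.nanmedian(P[r['region']],0).round(3))
E
```

```text
clock: 23.38
eef_pos: [0.5921, 0.0444, 0.1996]
orientation: [0.677, 0.736, -0.001, -0.003]
force: [0.2, 0.3, 0.0]
finger_gap: 0.0201
t 23.38 eef [0.5921 0.0444 0.1996] fix [ 58.1 -45.4 199.6] toolx ang 94.84 z [-0.006  0.003 -1.   ] F [0.2 0.3 0. ] M [ 0.06  0.02 -0.05] gap 0.0201 j7 [ 0.45  0.41 -0.73  1.74  0.29  1.12 -0.29]
head [[  2.5 -57.7  54. ]
 [ 16.8 -47.3  56.8]
 [ 31.6 -35.1  58.6]]
walls 626 [[  0.2 -49.9  37.3]
 [  4.2  14.5  38.7]
 [ 33.8  44.1  40.4]]
wood [[  7.1 -35.3  35.1]
 [ 17.2  20.9  47.9]
 [ 29.2  67.1  55.7]]
-30 75.2
-10 71.2
0 69.0
40 61.4
vee_block 0.85 [206.2, 196.5, 32.2, 22.6] [0.506 0.206 0.029]
dark_tin 0.61 [134.3, 150.5, 32.2, 30.9] [0.619 0.393 0.004]
oil_can 0.82 [169.6, 200.5, 25.8, 22.0] [0.499 0.301 0.037]
bracket 0.72 [177.5, 150.8, 27.5, 25.6] [0.618 0.283 0.022]
```

View pics/w23.png

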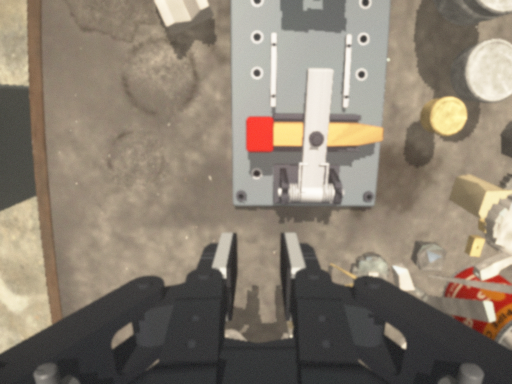

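View pics/t23.png

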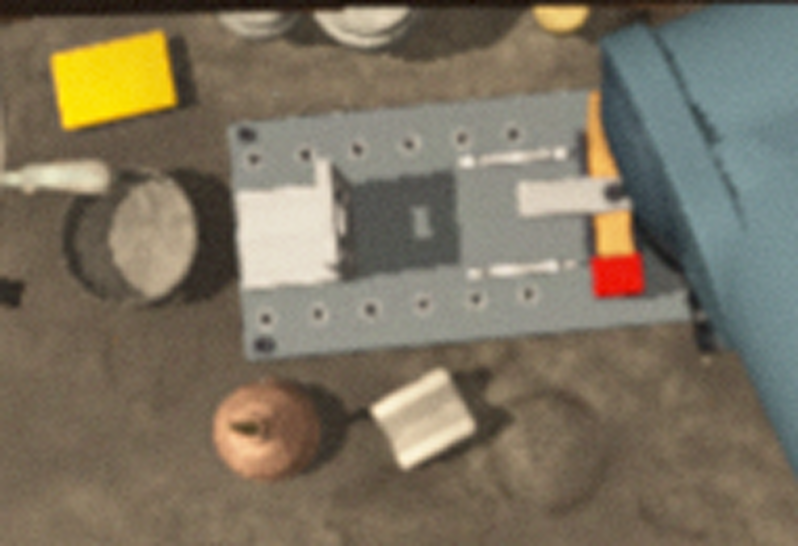

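```bash
python3 - <<'E'
from h import *
print(manip.finish_job())
E
```

```text
the job is handed in; nothing more can be done
None
```

The wedge is home, the bracket is tipped onto its short leg, and the job is handed in at about 23.5 s of the 61 s allowed.

**What I did**
1. I gripped the wedge by its head, fed it into the channel and pressed until it stopped moving. The highest reading was about 27 N, and about 26 N when it stopped.
2. I slid the bracket flat along the plate by about 48 mm with two fingers low on its inner face. The slide left its long leg's end at about fixture x -50, clear of the catch nose at -38.
3. I pushed near the top of the short leg until it fell over its corner, then backed off.

**Last checks**
- **Wedge:** the shoulder measures at fixture y -35.1 and the wood tip at 67.1, against about -35 and 68 when home. The catch holds up by itself at about 0.20–0.21 rad.
- **Bracket:** the short leg lies flat on the plate from x -210 to -140. That leaves about 5 mm to the plate's end. The drilled leg stands upright, with its top at about z 102.
- **Things around:** the vee block, tin and oil can are within 1 mm of their first measured positions. The force on the tool is about zero.

**What disagreed or went wrong**
- The top and wrist cameras differed by about 4 mm along the plate. I worked from the wrist camera, and a later look at the whole plate confirmed it.
- The wedge sat about 2° skewed in the grip and also tilted and slipped a little there during insertion. One of my tilt corrections had the wrong sign; I corrected it on the next move.
- The fingertips passed very close to the end-stop block during the final press. So I relied on the later wrist picture, not only the stall, to judge that the wedge was home.

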